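# Unlock a glass transport cradle and clamp it for storage

## Task

Free every transport keeper in the glass cradle: with the forked tool astride its spring bar, push the bar aside until the keeper pops up, never pushing the bars with the gripper itself. Put all the keepers in the grey bin and hang the forked tool back in its stand; once all the keepers are in the bin, press the sprung clamp fully home over the cradle's upright board-and-glass edge, within a few centimetres of the middle of the edge. Do not disturb the other things on the bench.

Things in the scene. Friction and masses are not known exactly. Their poses are not given: they have to be found in the camera images.
- cradle: Transport cradle, fixed: wooden pallet deck 150 (x) x 360 mm (y), top 18 mm above the bench. Origin: centre of its underside, at bench level; -x side faces the robot. At local x = -60 mm stands an upright edge of plywood and glass. Along local x = +35 mm are three steel pockets at y = -135, -27, +81 mm, walls 32 mm above the deck, each with a brass spring bar on its +y side.
- edge_mid (a point): Middle of the top of the cradle's upright edge (plywood board with a glass plate against it, together 14 mm thick in x, 300 mm long in y, 72 mm above the deck), 90 mm above the bench. Axes as the cradle.
- stand_rest (a point): Tool stand, fixed: grey, two supports 85 mm high, 16 mm thick, at x = -36 and +36 mm (56 mm free between), each with a notch 34 mm wide (y) between 8 mm high lips. The forked tool's cross handle lies along x in both notches, the fork hanging between the supports. This point: midway between the notch floors, 85 mm above the bench.
- fork_grip (a point): Forked tool, 160 g, a T 98 mm tall, hung in its stand: dark wooden cross handle 90 (x) x 18 (y) x 26 mm; under it a steel blade 30 (x) x 7 (y) mm ending in two tines 8 mm wide, 28 mm long, 14 mm apart. This point: centre of the handle, 13 mm above its underside, 85 mm above the tine tips; z up. Half a turn about z makes no difference.
- bin: Keeper bin, fixed: open grey tray 220 (x) by 110 (y) mm, walls 30 mm high and 4 mm thick, floor 4 mm. Origin: centre of its underside, at bench level.
- clip_grip (a point): Sprung clamp, 170 g, standing on the bench, 92 mm tall, 60 (x) x 56 (y) mm. Black grip rib 60 (x) x 18 (y) x 44 mm on a bridge; below, a fixed leg (-y) and a white sprung hinged jaw (+y), slot along x between them, 11.5 mm at its narrowest, mouth flared to 24 mm: press it straight down over the 14 mm edge, about 10 N, either way round. Point: rib centre, 70 mm above the feet; z up.
- clip_seat (a point): Top of the clamp's slot, 30 mm below the grip-rib centre and 1.5 mm to its -y, 40 mm above the feet; it meets the top of the edge, over its middle, when the clamp is fully home.
- jaw (a joint): Hinged jaw of the clamp, rad: 0 closed, grows as it opens (limit 0.4); about 0.12 when on a 14 mm edge.
- keeper1_grip (a point): Keeper in the right-hand (-y) pocket, may be absent: loose aluminium link, 150 g, 60 (x) x 30 (y) x 48 mm, grip block 60 (x) x 16 (y) x 24 mm on top. Point: centre of that block, 36 mm above the underside. Locked, the bar holds it down on its two sprung feet; with the bar pressed aside the feet push out 22 mm, so the point is then 58 mm above the floor below, and it stands up on them, over the returning bar; lift it straight out.
- bar1 (a joint): Spring bar of the right-hand (-y) pocket, m: 0 at rest (tongue in the keeper), grows as its shoulder plate is pushed towards the cradle's +y, away from the pocket; limit 0.026; the keeper is let go at about 0.021. Takes 3 N at 0, 7 N at the limit, plus up to 3 N of rubbing; springs back by itself, under the raised keeper.
- neck1 (a point): Where the fork goes, right-hand (-y) pocket: point fixed to the cradle on the axis of the bar's neck (8 mm thick, along y), 13.5 mm above the deck, 31 mm to +y of the pocket's centre, 10 mm from its wall and 10 mm from the bar's shoulder plate at +y (34 mm wide in x, 2.5 to 24.5 mm above the deck). Tines go down astride the neck, one either side in x, and push the plate to +y. Axes as the cradle.
- keeper2_grip (a point): Keeper in the middle pocket, may be absent: loose aluminium link, 150 g, 60 (x) x 30 (y) x 48 mm, grip block 60 (x) x 16 (y) x 24 mm on top. Point: centre of that block, 36 mm above the underside. Locked, the bar holds it down on its two sprung feet; with the bar pressed aside the feet push out 22 mm, so the point is then 58 mm above the floor below, and it stands up on them, over the returning bar; lift it straight out.
- bar2 (a joint): Spring bar of the middle pocket, m: 0 at rest (tongue in the keeper), grows as its shoulder plate is pushed towards the cradle's +y, away from the pocket; limit 0.026; the keeper is let go at about 0.021. Takes 3 N at 0, 7 N at the limit, plus up to 3 N of rubbing; springs back by itself, under the raised keeper.
- neck2 (a point): Where the fork goes, middle pocket: point fixed to the cradle on the axis of the bar's neck (8 mm thick, along y), 13.5 mm above the deck, 31 mm to +y of the pocket's centre, 10 mm from its wall and 10 mm from the bar's shoulder plate at +y (34 mm wide in x, 2.5 to 24.5 mm above the deck). Tines go down astride the neck, one either side in x, and push the plate to +y. Axes as the cradle.
- keeper3_grip (a point): Keeper in the left-hand (+y) pocket, may be absent: loose aluminium link, 150 g, 60 (x) x 30 (y) x 48 mm, grip block 60 (x) x 16 (y) x 24 mm on top. Point: centre of that block, 36 mm above the underside. Locked, the bar holds it down on its two sprung feet; with the bar pressed aside the feet push out 22 mm, so the point is then 58 mm above the floor below, and it stands up on them, over the returning bar; lift it straight out.
- bar3 (a joint): Spring bar of the left-hand (+y) pocket, m: 0 at rest (tongue in the keeper), grows as its shoulder plate is pushed towards the cradle's +y, away from the pocket; limit 0.026; the keeper is let go at about 0.021. Takes 3 N at 0, 7 N at the limit, plus up to 3 N of rubbing; springs back by itself, under the raised keeper.
- neck3 (a point): Where the fork goes, left-hand (+y) pocket: point fixed to the cradle on the axis of the bar's neck (8 mm thick, along y), 13.5 mm above the deck, 31 mm to +y of the pocket's centre, 10 mm from its wall and 10 mm from the bar's shoulder plate at +y (34 mm wide in x, 2.5 to 24.5 mm above the deck). Tines go down astride the neck, one either side in x, and push the plate to +y. Axes as the cradle.
- disc_blank: Bystander, not part of the job: round clear glass blank, 70 mm across, 30 mm high. Origin at the centre of its underside.
- tape_roll: Bystander, not part of the job: brown tape ring, 70 mm across, 24 mm high. Origin at the centre of its underside.
- glass_offcut: Bystander, not part of the job: greenish glass block 90 x 50 x 25 mm. Origin at the centre of its underside.
- wood_wedge: Bystander, not part of the job: wooden block 70 x 30 x 22 mm. Origin at the centre of its underside.
- brush: Bystander, not part of the job: bench brush lying down. Origin at the centre of its underside.
- cleaner: Bystander, not part of the job: white bottle, 60 mm across, 150 mm tall. Origin at the centre of its underside.
- cork_pads: Bystander, not part of the job: stack of cork pads 70 x 70 x 30 mm. Origin at the centre of its underside.
Mind the look-alikes: they are no part of the job. What is shaped like the part that bears keeper3_grip but red is not meant.

How it is judged:
By the outcome, as a careful person would: the job done as asked, in the order asked, and still so for the second after the job is handed in, with the robot touching nothing.
Of keeper1, keeper2, keeper3 only 2 to 3 are there at a start; the rules pass over those that are not, and their reading is None.
At some moment in a run one of clip may be knocked a few centimetres aside while the robot is not near it.
It also fails if it takes over 210 s, if anything falls off the work surface, if the arm or the gripper's body presses on something with over 40 N, if the wrist force passes 120 N, or if a joint passes its speed limit or range.

## Robot

A 6-joint arm with a two-finger parallel gripper is mounted at the origin on the work surface. World frame = base frame: x ahead of the robot, y to its left, z up, the work surface at z = 0. Lengths are in m, angles in rad, forces in N, time in s.
With the tool pointing down it reaches from about 0.3 to 0.875 m from the base axis. Payload 6.4 kg.
Tool frame: the origin (TCP) lies midway between the tips of the shut fingers; the grasp point (between the pads) lies ctrl.grip_depth behind it (ctrl.grip_depth is the distance from the TCP to the grasp point, in m); x points along the fingers, y is the direction in which the jaws open and shut, and the axes are right-handed (so a half turn about x gives the same grasp; the last joint's range is limited). The gripper opens to 85 mm and grips with 20 to 120 N. Pads are 22 mm wide; open, the fingers measure 114 mm over their backs; the gripper's body (76 mm by 85 mm) begins 54 mm behind the grasp point. The pads swing forward as they close: fully open they stand 13 mm farther back than shut.
Start: joints at [0.98, 0.181, 1.607, -0, 1.354, -0.206], TCP at [0.216, 0.533, 0.209] pointing down, gripper open.
Joint ranges: [-2.99, 2.99], [-0.89, 2.07], [0.3, 2.58], [-1.14, 4.28], [0, 2.63], [-3.12, 3.12]. Speed limits (rad/s): [2.57, 2.57, 3.01, 3.14, 3.14, 3.14].

## Interface

Orientations are given as a unit quaternion [w, x, y, z].
In Python, from bench import ctrl gives the robot as it stands.
- The arm moves only by the shell command python3 -m creep 'ROWS'. ROWS is text: rows parted by semicolons, each of 7 numbers parted by spaces: the opening, from 0 (shut) to 1 (fully open), then the shift along the tool's x, y, z in cm, then the turn, a rotation vector about the tool's x, y, z in rad. In form: claw x y z ax ay az; .... A call has 1 to 10 rows; each row shifts and turns the pose as measured when the row begins, along the tool's axes as they then stand; what a row does not reach is not made up. A row lasts 1/8 s, in which the tool goes at most 62.5 mm and 10.7 degrees, less where a joint would pass 70% of its speed; a pose out of reach is approached as far as the arm can. A call with a gripper value outside its range is refused whole. The fingers move at their own pace and stop on an object; the grip force is fixed at half the most. Time passes only in rows, so rows that do not move let the fingers close. It gives the time, the measured TCP pose, the force and the opening at its end, in the units of the state.
- ctrl.get_obs(): the state, without advancing time (a new reading comes with each control period).
- ctrl.camera(name): name is "scene" or "top" or "wrist"; returns (picture, depth): 400x640x3 uint8, blue, green, red; 400x640 float32, m along the optical axis (not along the pixel's ray), 0 where there is no reading.
- ctrl.calibration(name): a dict with "mtx" (3x3 intrinsics, pixels), "R" (3x3) and "t" (3): a world point X has camera coordinates R X + t; the wrist camera has in their place "tool_from_camera" (4x4, takes a point from camera to tool coordinates, whose origin is the TCP and whose axes are the tool frame's). Camera axes: x right, y down, z forward; pixel columns grow to the right and rows downward; lengths in m; the calibration is good to about 2 mm. A picture is of the moment at which its call begins: read the wrist's pose just before it. calibration takes no time and is no camera call.
- ctrl.hand_in(): hands the job in, once; it reports no verdict.
Trained networks look in the newest picture that a camera, given by its name, has taken for a name from the list of things; names that differ only in an ending like _2 or _b are one class to them, and where a whole thing is asked for, a point or a joint stands for the part that bears it (a point fixed in the world has none). Each returns a list of dicts, best first, with "confidence" (0 to 1); they miss things now and then, are a little off and sometimes report something else, mostly with a low value. They report only what shows in the picture. A call takes as long as a camera call. They do not tell look-alikes from the thing itself.
- ctrl.find_in(query, camera): "rect" ([left, top, right, bottom] in pixels, round what is visible of it).
The state is a dict: "time_s": time; "q": joint angles; "dq": joint speeds; "joint_efforts": joint torques, N m; "eef_pos": TCP position; "eef_rot": TCP orientation; "wrist_force": force on the tool from outside, world axes, zero at the start; "torque": the same for the moment, N m; "opening": opening from 0.0 (shut) to 1.0 (fully open).
Only numpy, scipy, OpenCV 4.12 (cv2) and the standard library are available. Lean on these libraries where they do the work, as an engineer would, in place of code of your own. Each camera call takes 0.05 s, during which the arm holds its last target.

## Working session

There is one attempt and no reset: what is moved stays moved. The work goes in short steps, Python scripts to look and compute and a shell command to move; the robot and the scene stay as the last step left them, time stands still between calls to the robot, and variables do not carry over. Pictures are saved under pics/ and viewed, and the job is handed in when it is done.

```bash
ls; mkdir -p pics; python3 - <<'E'
from bench import ctrl
import cv2,numpy as np
o=ctrl.get_obs(); print({k:np.round(v,3) for k,v in o.items()}, ctrl.grip_depth)
for c in ["scene","top","wrist"]:
    p,d=ctrl.camera(c); cv2.imwrite(f"pics/{c}0.png",p); np.save(f"pics/{c}0.npy",d)
    print(c,{k:np.round(v,3).tolist() for k,v in ctrl.calibration(c).items()})
E
```

```text
pics
{'time_s': np.float64(0.0), 'q': array([ 0.98 ,  0.182,  1.608, -0.   ,  1.354, -0.206]), 'dq': array([-0.001, -0.002,  0.001, -0.   ,  0.002, -0.001]), 'joint_efforts': array([ 1.0000e-03, -4.4488e+01, -3.5133e+01, -0.0000e+00,  9.0000e-03,
        0.0000e+00]), 'eef_pos': array([0.215, 0.532, 0.208]), 'eef_rot': array([ 0.694,  0.135,  0.694, -0.136]), 'wrist_force': array([0.315, 1.031, 0.852]), 'torque': array([-0.004, -0.008, -0.029]), 'opening': np.float64(0.999)} 0.0187
scene {'mtx': [[394.468, 0.0, 317.9], [0.0, 394.468, 200.37], [0.0, 0.0, 1.0]], 'R': [[-0.64, 0.768, 0.002], [0.593, 0.495, -0.635], [-0.489, -0.405, -0.773]], 't': [0.325, -0.262, 1.527]}
top {'mtx': [[432.367, 0.0, 320.332], [0.0, 432.367, 199.52], [0.0, 0.0, 1.0]], 'R': [[-0.009, -1.0, -0.022], [-0.988, 0.012, -0.155], [0.155, 0.02, -0.988]], 't': [0.028, 0.569, 1.59]}
wrist {'mtx': [[338.974, 0.0, 321.958], [0.0, 338.974, 197.868], [0.0, 0.0, 1.0]], 'tool_from_camera': [[0.001, -0.305, 0.952, -0.166], [1.0, 0.0, -0.002, -0.0], [0.0, 0.952, 0.305, -0.078], [0.0, 0.0, 0.0, 1.0]]}
```

View pics/scene0.png

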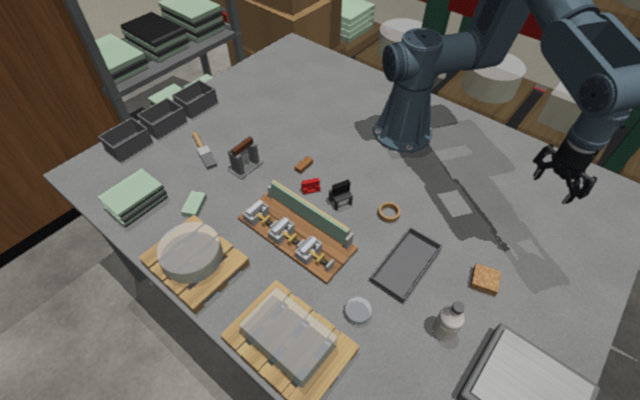

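View pics/top0.png

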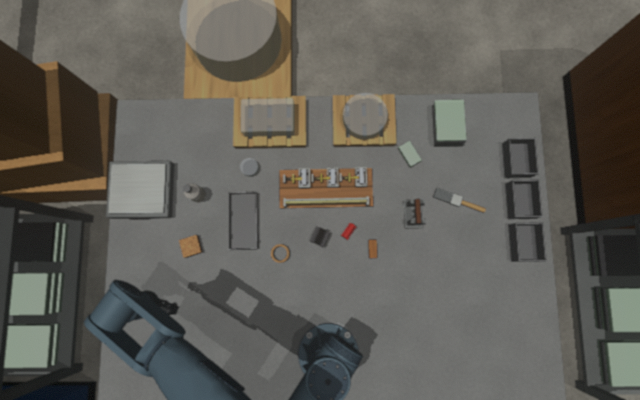

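View pics/wrist0.png

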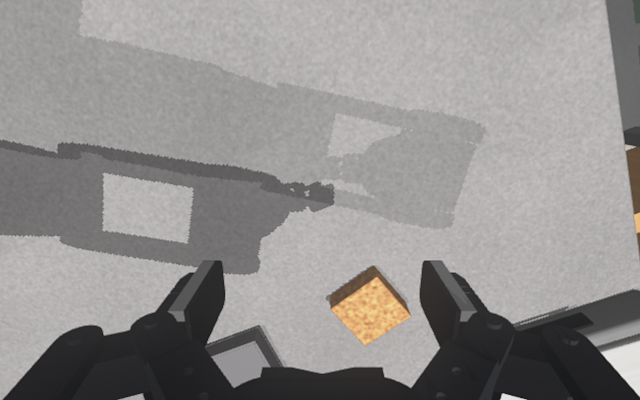

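The scene shows the cradle at about (297,235), the bin at (405,263), the fork stand at (243,157) and the clamp at (341,193). The red look-alike keeper is at (310,186). I'll enlarge and deproject these next.

```bash
cat > h.py <<'E'
from bench import ctrl
import cv2,numpy as np
from scipy.spatial.transform import Rotation as R
def tool():
    o=ctrl.get_obs(); w=o["eef_rot"]; return o["eef_pos"], R.from_quat([w[1],w[2],w[3],w[0]]).as_matrix(), o
def cloud(name,d,pose=None):
    c=ctrl.calibration(name); K=c["mtx"]; v,u=np.indices(d.shape)
    P=np.stack([(u-K[0,2])/K[0,0]*d,(v-K[1,2])/K[1,1]*d,d],-1)
    if name=="wrist":
        T=np.array(c["tool_from_camera"]); p,Rm=pose
        return (P@T[:3,:3].T+T[:3,3])@Rm.T+p
    return (P-c["t"])@np.array(c["R"])
def proj(name,X,pose=None):
    c=ctrl.calibration(name);X=np.atleast_2d(X)
    if name=="wrist":
        T=np.linalg.inv(np.array(c["tool_from_camera"])); p,Rm=pose
        P=((X-p)@Rm)@T[:3,:3].T+T[:3,3]
    else: P=X@np.array(c["R"]).T+c["t"]
    q=P@np.array(c["mtx"]).T; return q[:,:2]/q[:,2:]
E
python3 - <<'E'
from h import *
for n,x0,y0,x1,y1,s in [("top",220,130,440,270,3.6),("scene",200,120,380,290,3.5)]:
    p=cv2.imread(f"pics/{n}0.png")[y0:y1,x0:x1]; cv2.imwrite(f"pics/{n}0c.png",cv2.resize(p,None,fx=s,fy=s,interpolation=cv2.INTER_CUBIC))
d=np.load("pics/top0.npy"); P=cloud("top",d)
# top-down height map regions
for nm,(u,v) in dict(fork=(418,211),binc=(243,220),clamp=(320,236),red=(348,231),edge=(325,203),k1=(361,177),k2=(332,177),k3=(304,177)).items():
    w=P[v-3:v+4,u-3:u+4].reshape(-1,3); print(nm,np.round(P[v,u],3),np.round(w[:,2].max(),3))
E
```

```text
fork [ 0.513 -0.331  0.111] 0.117
binc [ 0.5    0.323 -0.003] 0.015
clamp [0.428 0.023 0.092] 0.098
red [ 0.449 -0.081  0.045] 0.059
edge [0.553 0.004 0.064] 0.1
k1 [ 0.649 -0.132  0.066] 0.075
k2 [ 0.651 -0.024  0.068] 0.073
k3 [0.652 0.082 0.069] 0.078
```

View pics/top0c.png

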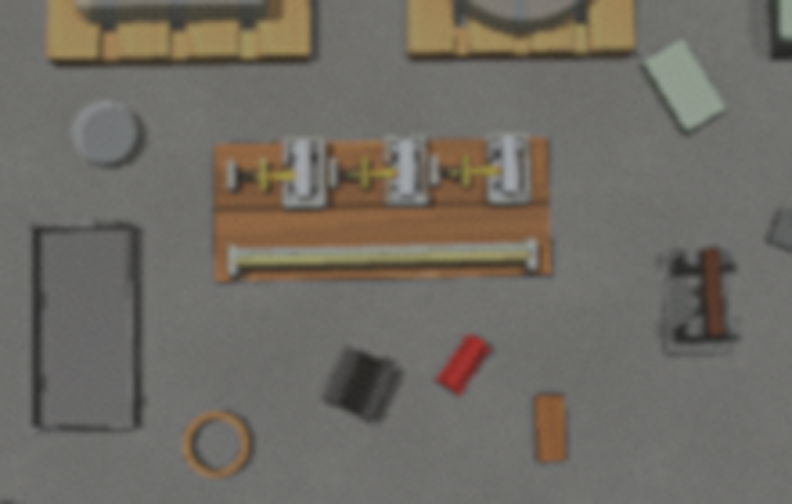

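View pics/scene0c.png

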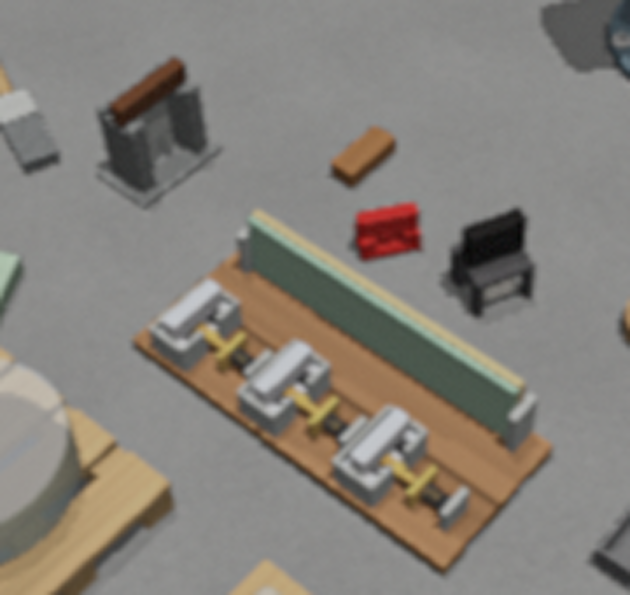

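```bash
cat >> h.py <<'E'
def plan(target,yaw,tcp=True):
    """target TCP xyz; yaw: angle of tool-y in world xy plane (mod pi free). tool x down."""
    p,Rm,o=tool()
    cands=[]
    for k in (0,np.pi):
        y=np.array([np.cos(yaw+k),np.sin(yaw+k),0]);x=np.array([0,0,-1.]);T=np.stack([x,y,np.cross(x,y)],1)
        rv=R.from_matrix(Rm.T@T).as_rotvec(); cands.append((np.linalg.norm(rv),rv,T,k))
    cands.sort(key=lambda c:c[0])
    d=np.asarray(target)-p
    print("t",round(float(o["time_s"]),2),"pos",np.round(p,4),"open",round(float(o["opening"]),3),"F",np.round(o["wrist_force"],1),"q",np.round(o["q"],2))
    for n,rv,T,k in cands[:2]: print("turn",np.round(rv,3),"shift_now(cm)",np.round(Rm.T@d*100,2),"shift_after_turn",np.round(T.T@d*100,2))
E
python3 - <<'E'
from h import *
p,Rm,o=tool(); print(np.round(Rm,3))
plan([0.50,-0.31,0.30],np.pi/2)
d=np.load("pics/top0.npy"); P=cloud("top",d)
im=cv2.imread("pics/top0.png")
# edge top line
reg=P[190:212,275:380].reshape(-1,3); e=reg[(reg[:,2]>0.085)&(reg[:,2]<0.105)]
print("edge",len(e),e.mean(0).round(3),e.min(0).round(3),e.max(0).round(3)); c=np.polyfit(e[:,1],e[:,0],1);print("dx/dy",c)
reg=P[164:190,285:378].reshape(-1,3); e=reg[(reg[:,2]>0.060)&(reg[:,2]<0.09)];
for a,b in((-.17,-.1),(-.06,.01),(.05,.11)):
    s=e[(e[:,1]>a)&(e[:,1]<b)];print("keeper",len(s),s.mean(0).round(4),s.min(0).round(3),s.max(0).round(3))
# deck
reg=P[160:215,270:382].reshape(-1,3); e=reg[(reg[:,2]>0.011)&(reg[:,2]<0.025)];print("deck",e.min(0).round(3),e.max(0).round(3), cv2.minAreaRect((e[:,:2]).astype(np.float32)))
reg=P[195:230,402:430].reshape(-1,3); e=reg[(reg[:,2]>0.095)];print("fork",len(e),e.mean(0).round(3), cv2.minAreaRect((e[:,:2]).astype(np.float32)))
reg=P[222:250,305:338].reshape(-1,3); e=reg[(reg[:,2]>0.08)];print("clamp",len(e),e.mean(0).round(3), cv2.minAreaRect((e[:,:2]).astype(np.float32)))
reg=P[185:255,222:266].reshape(-1,3); e=reg[(reg[:,2]>0.015)];print("bin",len(e),e.mean(0).round(3), cv2.minAreaRect((e[:,:2]).astype(np.float32)))
E
```

```text
[[-0.001  0.375  0.927]
 [-0.001  0.927 -0.375]
 [-1.    -0.001 -0.   ]]
t 0.15 pos [0.2156 0.5326 0.2079] open 0.998 F [-0.   0.2 -0.2] q [ 0.98  0.18  1.61 -0.    1.35 -0.21]
turn [-0.385 -0.     0.001] shift_now(cm) [ -9.14 -67.43  57.99] shift_after_turn [ -9.21 -84.26  28.44]
turn [2.757e+00 2.000e-03 1.000e-03] shift_now(cm) [ -9.14 -67.43  57.99] shift_after_turn [ -9.21  84.26 -28.44]
edge 320 [0.559 0.001 0.091] [ 0.55  -0.147  0.085] [0.568 0.151 0.1  ]
dx/dy [-0.00623573  0.55943943]
keeper 68 [ 0.6569 -0.1331  0.0666] [ 0.626 -0.141  0.061] [ 0.685 -0.125  0.075]
keeper 60 [ 0.6535 -0.0257  0.0674] [ 0.625 -0.032  0.061] [ 0.682 -0.02   0.075]
keeper 69 [0.6533 0.0829 0.0672] [0.625 0.074 0.06 ] [0.684 0.089 0.078]
deck [ 0.544 -0.207  0.011] [0.724 0.178 0.025] ((0.6346186995506287, -0.013971224427223206), (0.1801377534866333, 0.38461410999298096), 0.40699538588523865)
fork 159 [ 0.508 -0.322  0.147] ((0.44538435339927673, -0.1771056056022644), (0.098155677318573, 0.4100029766559601), 24.720199584960938)
clamp 87 [0.426 0.024 0.146] ((0.3837916851043701, 0.01998141035437584), (0.14487244188785553, 0.042926207184791565), 8.050004005432129)
bin 301 [0.487 0.307 0.108] ((0.4695202112197876, 0.18098536133766174), (0.43537813425064087, 0.23222678899765015), 79.31990051269531)
```

```bash
python3 -m creep '1 -3 0 0 -0.13 0 0;1 -3 0 0 -0.13 0 0;1 -3.2 0 0 -0.125 0 0;1 0 -6 2.1 0 0 0;1 0 -6 2.1 0 0 0;1 0 -6 2.1 0 0 0;1 0 -6 2.1 0 0 0;1 0 -6 2.1 0 0 0;1 0 -6 2.1 0 0 0;1 0 -6 2.1 0 0 0'; python3 -m creep '1 0 -6 2.1 0 0 0;1 0 -6 2.1 0 0 0;1 0 -6 2.1 0 0 0;1 0 -6 2.1 0 0 0;1 0 -6 2.1 0 0 0;1 0 -6 2.1 0 0 0;1 0 -6 2.1 0 0 0;1 0 0 0 0 0 0'
python3 - <<'E'
from h import *
plan([0.50,-0.31,0.30],np.pi/2)
p,d=ctrl.camera("wrist"); cv2.imwrite("pics/w1.png",p); np.save("pics/w1.npy",d)
E
```

```text
time_s: 1.4
eef_pos: [0.3654, 0.1194, 0.3014]
eef_rot: [0.707, -0.01, 0.707, 0.006]
wrist_force: [2.2, -0.4, 1.6]
opening: 0.999
time_s: 2.4
eef_pos: [0.5157, -0.2953, 0.301]
eef_rot: [0.707, -0.007, 0.707, 0.005]
wrist_force: [-0.2, 0.6, -0.1]
opening: 1.001
t 2.4 pos [ 0.5157 -0.2953  0.301 ] open 1.001 F [-0.2  0.6 -0.1] q [-0.72  0.16  1.44 -0.    1.53 -2.31]
turn [0.016 0.    0.003] shift_now(cm) [ 0.1  -1.44 -1.6 ] shift_after_turn [ 0.1  -1.47 -1.57]
turn [-3.126e+00 -4.000e-03  1.000e-03] shift_now(cm) [ 0.1  -1.44 -1.6 ] shift_after_turn [0.1  1.47 1.57]
```

View pics/w1.png

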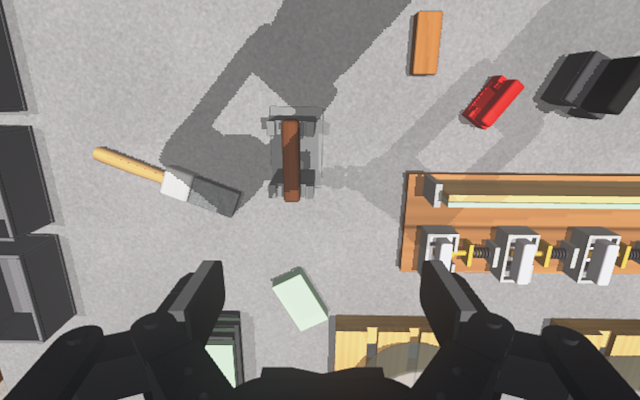

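The wrist view shows the dark handle at about (291,160) in its stand, with the brush clear of it at (200,190). Next I'll fit its pose.

```bash
python3 - <<'E'
from h import *
p,Rm,o=tool(); d=np.load("pics/w1.npy"); P=cloud("wrist",d,(p,Rm)); im=cv2.imread("pics/w1.png")
hsv=cv2.cvtColor(im,cv2.COLOR_BGR2HSV); m=np.zeros(d.shape,bool); m[110:205,275:308]=1
m&=(P[...,2]>0.1)&(P[...,2]<0.12)
e=P[m]; c=e[:,:2].astype(np.float32); print(len(e),np.median(e,0),cv2.minAreaRect(c)); 
u=np.linalg.svd(c-c.mean(0))[2][0] if len(c)<5000 else None; print(u, np.degrees(np.arctan2(u[1],u[0])))
# stand lips
m=np.zeros(d.shape,bool); m[95:215,250:335]=1; m&=(P[...,2]>0.085)&(P[...,2]<0.098); e=P[m]; print("lips",len(e),cv2.minAreaRect(e[:,:2].astype(np.float32)))
h=np.median(P[...,2][230:260,60:250]); print("bench z",h)
E
```

```text
1413 [ 0.50936715 -0.32849084  0.11161467] ((0.5121380090713501, -0.32908207178115845), (0.08893097937107086, 0.01808444783091545), 0.8509464263916016)
[0.99990577 0.01372839] 0.7866034
lips 845 ((0.5128423571586609, -0.33080947399139404), (0.051365215331315994, 0.0904705822467804), 89.781005859375)
bench z 0.0011055807422113706
```

```bash
python3 - <<'E'
from h import *
plan([0.512,-0.329,0.080],np.pi/2+0.012)
E
python3 -m creep '0.7 0 -3.4 -0.35 0.014 0 0.003;0.7 5 0 0 0.014 0 0;0.7 5 0 0 0 0 0;0.7 0 0 0 0 0 0'
python3 - <<'E'
from h import *
plan([0.512,-0.329,0.080],np.pi/2+0.012)
p,d=ctrl.camera("wrist"); cv2.imwrite("pics/w2.png",p);
E
```

```text
t 2.45 pos [ 0.5155 -0.2934  0.3015] open 1.001 F [0.2 1.  0.4] q [-0.72  0.16  1.45 -0.    1.53 -2.3 ]
turn [0.005 0.001 0.002] shift_now(cm) [22.16 -3.51 -0.43] shift_after_turn [22.15 -3.56 -0.4 ]
turn [-3.136e+00 -4.000e-03  1.000e-03] shift_now(cm) [22.16 -3.51 -0.43] shift_after_turn [22.15  3.56  0.4 ]
time_s: 2.95
eef_pos: [0.513, -0.324, 0.2015]
eef_rot: [0.708, 0.003, 0.706, -0.003]
wrist_force: [-0.6, -0.5, -0.0]
opening: 0.701
t 2.95 pos [ 0.513  -0.324   0.2015] open 0.701 F [-0.6 -0.5 -0. ] q [-0.76  0.25  1.53  0.    1.35 -2.32]
turn [-0.02   0.003 -0.   ] shift_now(cm) [12.15 -0.51 -0.13] shift_after_turn [12.15 -0.5  -0.11]
turn [ 3.122e+00 -1.000e-03 -4.000e-03] shift_now(cm) [12.15 -0.51 -0.13] shift_after_turn [12.15  0.5   0.11]
```

View pics/w2.png

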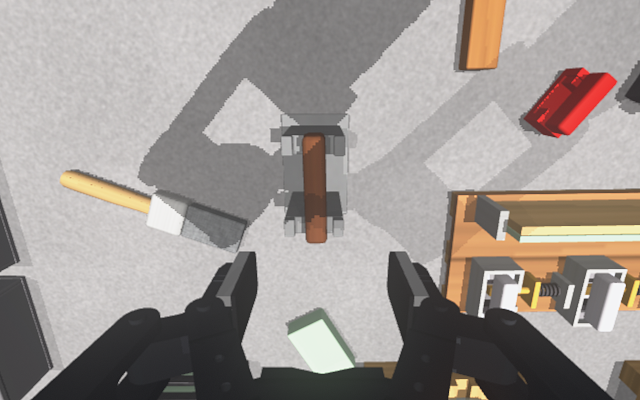

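```bash
python3 -m creep '0.7 3.8 -0.5 -0.1 -0.01 0 0;0.7 4 0 0 0 0 0;0.7 3 0 0 0 0 0;0.7 1 0 0 0 0 0;0.7 0 0 0 0 0 0'
python3 - <<'E'
from h import *
plan([0.512,-0.329,0.080],np.pi/2+0.012)
p,d=ctrl.camera("wrist"); cv2.imwrite("pics/w3.png",p);
E
```

```text
time_s: 3.62
eef_pos: [0.5238, -0.3354, 0.1019]
eef_rot: [0.716, -0.01, 0.698, -0.005]
wrist_force: [0.1, -0.4, 0.4]
opening: 0.696
t 3.62 pos [ 0.5238 -0.3354  0.1019] open 0.696 F [ 0.1 -0.4  0.4] q [-0.76  0.37  1.6   0.    1.14 -2.34]
turn [-0.005  0.025  0.02 ] shift_now(cm) [ 2.15  0.69 -1.23] shift_after_turn [ 2.19  0.65 -1.17]
turn [ 3.136  0.032 -0.039] shift_now(cm) [ 2.15  0.69 -1.23] shift_after_turn [ 2.19 -0.65  1.17]
```

View pics/w3.png

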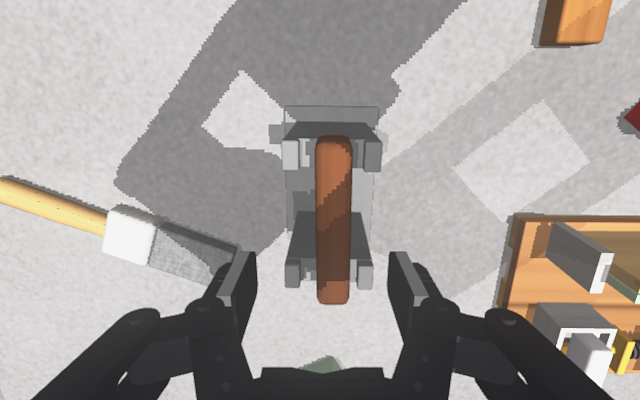

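```bash
python3 -m creep '0.7 0 0.65 -1.2 0 0.025 0.02;0.7 0 0 0 0 0 0'
python3 - <<'E'
from h import *
plan([0.512,-0.329,0.080],np.pi/2+0.012)
for i in range(3):
    p,d=ctrl.camera("wrist"); plan([0.512,-0.329,0.080],np.pi/2+0.012)
E
```

```text
time_s: 3.92
eef_pos: [0.5127, -0.33, 0.1055]
eef_rot: [0.708, -0.004, 0.706, 0.002]
wrist_force: [-0.0, 0.1, 0.8]
opening: 0.702
t 3.92 pos [ 0.5127 -0.33    0.1055] open 0.702 F [-0.   0.1  0.8] q [-0.77  0.36  1.6  -0.    1.17 -2.34]
turn [-0.005  0.003  0.003] shift_now(cm) [ 2.55  0.11 -0.08] shift_after_turn [ 2.55  0.1  -0.07]
turn [ 3.137  0.005 -0.004] shift_now(cm) [ 2.55  0.11 -0.08] shift_after_turn [ 2.55 -0.1   0.07]
t 3.98 pos [ 0.5131 -0.3303  0.1056] open 0.697 F [-0.  -0.1  0.6] q [-0.77  0.36  1.6  -0.    1.17 -2.34]
turn [-0.005  0.003  0.004] shift_now(cm) [ 2.56  0.14 -0.12] shift_after_turn [ 2.56  0.13 -0.11]
turn [ 3.137  0.006 -0.005] shift_now(cm) [ 2.56  0.14 -0.12] shift_after_turn [ 2.56 -0.13  0.11]
t 4.03 pos [ 0.5131 -0.3303  0.1053] open 0.697 F [-0.8 -0.6  0.3] q [-0.77  0.36  1.6  -0.    1.17 -2.34]
turn [-0.005  0.003  0.004] shift_now(cm) [ 2.53  0.14 -0.12] shift_after_turn [ 2.53  0.13 -0.11]
turn [ 3.137  0.006 -0.005] shift_now(cm) [ 2.53  0.14 -0.12] shift_after_turn [ 2.53 -0.13  0.11]
t 4.08 pos [ 0.513  -0.3301  0.1049] open 0.7 F [ 0.6  0.6 -0.1] q [-0.77  0.36  1.6  -0.    1.17 -2.34]
turn [-0.005  0.003  0.003] shift_now(cm) [ 2.49  0.12 -0.1 ] shift_after_turn [ 2.49  0.12 -0.1 ]
turn [ 3.137  0.005 -0.005] shift_now(cm) [ 2.49  0.12 -0.1 ] shift_after_turn [ 2.49 -0.12  0.1 ]
```

```bash
python3 -m creep '0.7 1 0.1 -0.1 0 0.003 0.003;0.7 1 0 0 0 0 0;0.7 0.5 0 0 0 0 0;0.7 0 0 0 0 0 0'
python3 - <<'E'
from h import *
plan([0.512,-0.329,0.080],np.pi/2+0.012)
p,d=ctrl.camera("wrist"); cv2.imwrite("pics/w4.png",p);
E
```

```text
time_s: 4.58
eef_pos: [0.5113, -0.3286, 0.077]
eef_rot: [0.707, -0.002, 0.708, 0.003]
wrist_force: [-0.4, -0.4, 0.6]
opening: 0.697
t 4.58 pos [ 0.5113 -0.3286  0.077 ] open 0.697 F [-0.4 -0.4  0.6] q [-0.77  0.4   1.62 -0.    1.13 -2.34]
turn [-0.005 -0.002 -0.001] shift_now(cm) [-0.3  -0.04  0.07] shift_after_turn [-0.3  -0.04  0.07]
turn [ 3.137e+00 -2.000e-03  3.000e-03] shift_now(cm) [-0.3  -0.04  0.07] shift_after_turn [-0.3   0.04 -0.07]
```

View pics/w4.png

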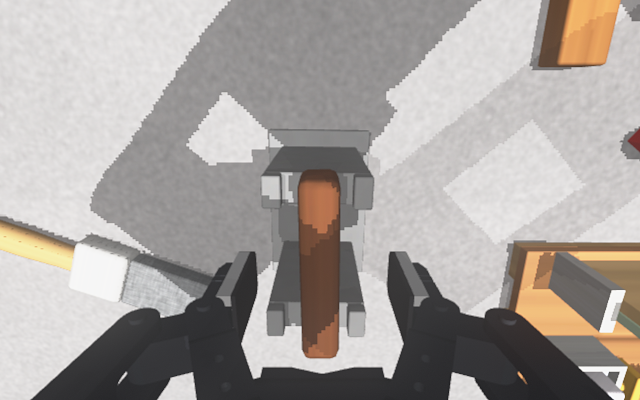

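The handle at column 320 is centred between the pads, so I'll close and lift.

```bash
python3 -m creep '0 0 0 0 0 0 0;0 0 0 0 0 0 0;0 0 0 0 0 0 0;0 0 0 0 0 0 0;0 0 0 0 0 0 0;0 0 0 0 0 0 0'
python3 - <<'E'
from h import *
plan([0.512,-0.329,0.22],np.pi/2+0.006)
E
```

```text
time_s: 5.38
eef_pos: [0.5119, -0.3292, 0.0781]
eef_rot: [0.707, -0.003, 0.707, 0.003]
wrist_force: [0.1, -0.5, -0.8]
opening: 0.189
t 5.38 pos [ 0.5119 -0.3292  0.0781] open 0.189 F [ 0.1 -0.5 -0.8] q [-0.77  0.4   1.62 -0.    1.13 -2.34]
turn [ 0.001 -0.    -0.   ] shift_now(cm) [-14.19   0.02   0.  ] shift_after_turn [-1.419e+01  2.000e-02  1.000e-02]
turn [-3.14  0.   -0.  ] shift_now(cm) [-14.19   0.02   0.  ] shift_after_turn [-1.419e+01 -2.000e-02 -1.000e-02]
```

```bash
python3 -m creep '0 -3 0 0 0 0 0;0 -4 0 0 0 0 0;0 -5 0 0 0 0 0;0 -4 2 1 0 0 0;0 0 5 2.2 0 0 0;0 0 5 2.2 0 0 0;0 0 5 2.2 0 0 0;0 0 5 2.2 0 0 0;0 0 3 1.2 0 0 0;0 0 0 0 0 0 0'
python3 - <<'E'
from h import *
plan([0.654,-0.06,0.24],np.pi/2+0.006)
p,d=ctrl.camera("wrist"); cv2.imwrite("pics/w5.png",p);np.save("pics/w5.npy",d)
E
```

```text
time_s: 6.62
eef_pos: [0.6218, -0.0702, 0.2411]
eef_rot: [0.706, 0.0, 0.708, 0.003]
wrist_force: [-0.6, 0.3, -2.8]
opening: 0.19
t 6.62 pos [ 0.6218 -0.0702  0.2411] open 0.19 F [-0.6  0.3 -2.8] q [-0.3   0.27  1.43  0.    1.44 -1.88]
turn [-0.002 -0.003 -0.005] shift_now(cm) [0.11 1.   3.22] shift_after_turn [0.11 1.   3.22]
turn [ 3.14  -0.007  0.005] shift_now(cm) [0.11 1.   3.22] shift_after_turn [ 0.11 -1.   -3.22]
```

View pics/w5.png

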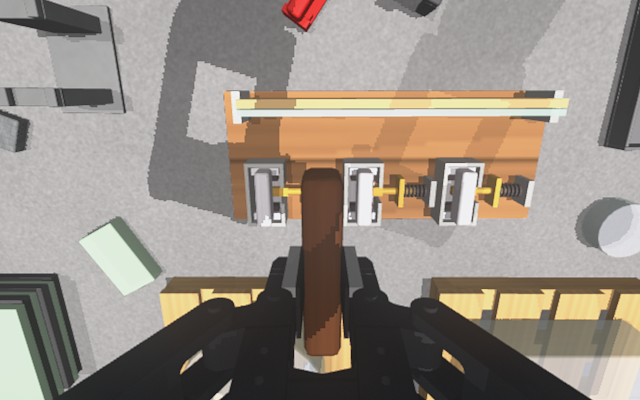

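The view shows all three keepers, at (264,193), (363,193) and (464,190). The brass necks and plates are at (290,191), (402,192) and (497,192). I'll measure them.

```bash
python3 - <<'E'
from h import *
p,Rm,o=tool(); d=np.load("pics/w5.npy"); P=cloud("wrist",d,(p,Rm)); im=cv2.imread("pics/w5.png")
hsv=cv2.cvtColor(im,cv2.COLOR_BGR2HSV)
v,u=np.indices(d.shape)
ok=(v>155)&(v<228)&(u>235)&(u<535)&~((u>295)&(u<345))
br=ok&(hsv[...,1]>170)&(hsv[...,0]>18)&(hsv[...,0]<28)&(P[...,2]>0.022)&(P[...,2]<0.055)
for a,b in((270,300),(380,408),(478,502)):
    s=P[br&(u>a)&(u<b)]; print("brass",len(s),np.median(s,0).round(4),s.min(0).round(4),s.max(0).round(4))
    pl=s[s[:,2]>0.038]; 
    if len(pl): print(" plate",len(pl),pl.min(0).round(4),pl.max(0).round(4), pl.mean(0).round(4))
    nk=s[(s[:,2]>0.029)&(s[:,2]<0.0385)]
    if len(nk): print(" neck",len(nk),nk.min(0).round(4),nk.max(0).round(4), nk.mean(0).round(4))
for a,b in((240,290),(340,385),(440,485)):
    s=P[ok&(u>a)&(u<b)&(P[...,2]>0.062)&(P[...,2]<0.08)]; print("keeper",len(s),np.median(s,0).round(4),cv2.minAreaRect(s[:,:2].astype(np.float32)))
e=P[(v>85)&(v<125)&(u>225)&(u<580)&(P[...,2]>0.085)&(P[...,2]<0.096)]
print("edge",len(e),cv2.minAreaRect(e[:,:2].astype(np.float32)),np.polyfit(e[:,1],e[:,0],1),e[:,2].mean())
E
```

```text
return _methods._mean(a, axis=axis, dtype=dtype,
  ret = um.true_divide(
Traceback (most recent call last):
ValueError: zero-size array to reduction operation minimum which has no identity
```

```bash
python3 - <<'E'
from h import *
p,Rm,o=tool(); d=np.load("pics/w5.npy"); P=cloud("wrist",d,(p,Rm)); im=cv2.imread("pics/w5.png")
hsv=cv2.cvtColor(im,cv2.COLOR_BGR2HSV)
print(hsv[192,280:296].tolist(), P[192,290], P[170,270],P[250,150])
v,u=np.indices(d.shape)
ok=(v>155)&(v<228)&(u>235)&(u<535)&~((u>295)&(u<345))
br=ok&(hsv[...,1]>130)&(hsv[...,0]>18)&(hsv[...,0]<30)&(P[...,2]>0.02)&(P[...,2]<0.06)
for a,b in((270,300),(380,408),(478,502)):
    s=P[br&(u>a)&(u<b)]; print("brass",len(s))
    if len(s)==0: continue
    print(np.median(s,0).round(4),s.min(0).round(4),s.max(0).round(4))
    pl=s[s[:,2]>0.0395]; 
    if len(pl): print(" plate",len(pl),pl.min(0).round(4),pl.max(0).round(4), pl.mean(0).round(4))
    nk=s[(s[:,2]>0.029)&(s[:,2]<0.0385)]
    if len(nk): print(" neck",len(nk),nk.min(0).round(4),nk.max(0).round(4), nk.mean(0).round(4))
for a,b in((240,290),(340,385),(440,485)):
    s=P[ok&(u>a)&(u<b)&(P[...,2]>0.062)&(P[...,2]<0.08)]; print("keeper",len(s),np.median(s,0).round(4),cv2.minAreaRect(s[:,:2].astype(np.float32)))
e=P[(v>85)&(v<125)&(u>225)&(u<580)&(P[...,2]>0.085)&(P[...,2]<0.096)]
print("edge",len(e),cv2.minAreaRect(e[:,:2].astype(np.float32)),np.polyfit(e[:,1],e[:,0],1),e[:,2].mean())
E
```

```text
[[19, 155, 198], [18, 156, 195], [18, 157, 192], [25, 146, 229], [28, 136, 241], [27, 137, 240], [27, 137, 240], [27, 136, 240], [27, 140, 241], [26, 140, 240], [27, 140, 240], [27, 139, 240], [27, 140, 240], [27, 141, 240], [26, 141, 240], [26, 142, 240]] [ 0.65430823 -0.10778279  0.03656766] [ 0.62561988 -0.12739851  0.05015665] [ 0.745869   -0.29873845 -0.00074699]
brass 119
[ 0.6533 -0.1124  0.0359] [ 0.6486 -0.1272  0.0314] [ 0.6585 -0.102   0.0379]
 neck 119 [ 0.6486 -0.1272  0.0314] [ 0.6585 -0.102   0.0379] [ 0.6534 -0.1131  0.0358]
brass 206
[0.653  0.016  0.0418] [ 0.637  -0.0042  0.0317] [0.6692 0.0229 0.0451]
 plate 118 [0.637  0.015  0.0402] [0.6692 0.0204 0.0451] [0.6528 0.0175 0.0427]
 neck 88 [ 0.6459 -0.0042  0.0317] [0.6593 0.0229 0.0376] [0.6529 0.0056 0.0353]
brass 182
[0.6518 0.1242 0.0421] [0.6359 0.108  0.031 ] [0.6678 0.1348 0.0447]
 plate 122 [0.6359 0.1222 0.0404] [0.6678 0.1283 0.0447] [0.6516 0.1251 0.0426]
 neck 58 [0.6459 0.108  0.031 ] [0.6548 0.1348 0.0373] [0.6519 0.1162 0.0351]
keeper 837 [ 0.6519 -0.1341  0.0678] ((0.6532124280929565, -0.13476184010505676), (0.05892059579491615, 0.016184262931346893), 0.2781197726726532)
keeper 835 [ 0.6511 -0.0274  0.0676] ((0.6528041362762451, -0.026885569095611572), (0.05940788611769676, 0.016245383769273758), 0.12088879942893982)
keeper 868 [0.6509 0.0793 0.0674] ((0.6521228551864624, 0.08054614067077637), (0.01642816886305809, 0.05881915241479874), 89.77435302734375)
edge 5437 ((0.5576232671737671, 0.00011450052261352539), (0.015027637593448162, 0.3006628453731537), 0.16476638615131378) [-0.00516986  0.55768774] 0.09044415628610324
```

```bash
python3 - <<'E'
from h import *
p,Rm,o=tool(); d=np.load("pics/w5.npy"); P=cloud("wrist",d,(p,Rm)); 
s=P[165:360,295:348]; z=s[...,2]; print(np.median(z))
m=(z>0.25)&(z<0.29)
q=s[m]; print(len(q),q.mean(0),cv2.minAreaRect(q[:,:2].astype(np.float32)),np.polyfit(q[:,0],q[:,2],1),p)
plan([0.6533,-0.1038,0.13],np.pi/2+0.004)
E
```

```text
0.2742950734829735
7774 [ 0.61563649 -0.07242632  0.27415753] ((0.6223667860031128, -0.07307873666286469), (0.023308273404836655, 0.0894748792052269), 87.61119079589844) [0.03211536 0.25438614] [ 0.62145284 -0.07140937  0.24105201]
t 6.67 pos [ 0.6215 -0.0714  0.2411] open 0.194 F [-0.6 -0.2 -2.5] q [-0.31  0.27  1.43  0.    1.44 -1.88]
turn [-0.001 -0.004 -0.004] shift_now(cm) [11.08 -3.3   3.22] shift_after_turn [11.11 -3.25  3.17]
turn [ 3.141 -0.007  0.006] shift_now(cm) [11.08 -3.3   3.22] shift_after_turn [11.11  3.25 -3.17]
```

```bash
python3 -m creep '0 2 -1.6 1.5 0 -0.003 -0.003;0 3 -1.6 1.6 0 0 0;0 3 0 0 0 0 0;0 1 0 0 0 0 0;0 0 0 0 0 0 0;0 0 0 0 0 0 0'
python3 - <<'E'
from h import *
plan([0.6533,-0.1038,0.15],np.pi/2+0.004)
p0,Rm,o=tool()
p,d=ctrl.camera("wrist"); cv2.imwrite("pics/w6.png",p);np.save("pics/w6.npy",d)
P=cloud("wrist",d,(p0,Rm)); v,u=np.indices(d.shape)
m=(P[...,2]>p0[2]+0.025)&(P[...,2]<p0[2]+0.042)&(u>298)&(u<345)&(v>150)
q=P[m]; print(len(q),np.median(q,0)-p0,np.polyfit(q[:,0],q[:,2],1)[0], q.min(0)-p0,q.max(0)-p0)
c=np.linalg.svd(q-q.mean(0),full_matrices=False)[2][0];print(c)
E
```

```text
time_s: 7.42
eef_pos: [0.6523, -0.1108, 0.1506]
eef_rot: [0.707, 0.0, 0.707, -0.001]
wrist_force: [0.2, -1.3, -1.8]
opening: 0.19
t 7.42 pos [ 0.6523 -0.1108  0.1506] open 0.19 F [ 0.2 -1.3 -1.8] q [-0.35  0.42  1.43 -0.    1.3  -1.91]
turn [-0.006  0.001  0.002] shift_now(cm) [0.06 0.7  0.1 ] shift_after_turn [0.06 0.7  0.11]
turn [ 3.135e+00  3.000e-03 -1.000e-03] shift_now(cm) [0.06 0.7  0.1 ] shift_after_turn [ 0.06 -0.7  -0.11]
7186 [-0.00750643 -0.00082813  0.03334395] 0.008611352060507517 [-0.04392616 -0.01085145  0.02500396] [0.04595505 0.00941468 0.04189686]
[ 9.99962534e-01 -5.17815473e-04  8.64069874e-03]
```

View pics/w6.png

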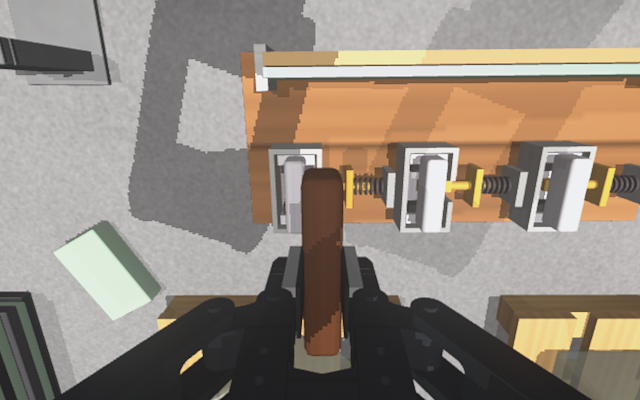

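```bash
python3 -m creep '0 0.5 0.8 0 -0.005 0 0;0 1 0 0 0 0 0;0 1 0 0 0 0 0;0 0 0 0 0 0 0;0 0 0 0 0 0 0'
python3 - <<'E'
from h import *
plan([0.6523,-0.103,0.088],np.pi/2+0.004)
p,d=ctrl.camera("scene"); cv2.imwrite("pics/s7.png",cv2.resize(p[180:300,220:360],None,fx=5,fy=5,interpolation=cv2.INTER_CUBIC))
E
```

```text
time_s: 8.1
eef_pos: [0.6533, -0.1018, 0.126]
eef_rot: [0.708, -0.003, 0.706, 0.001]
wrist_force: [0.3, -0.8, -2.2]
opening: 0.184
t 8.1 pos [ 0.6533 -0.1018  0.126 ] open 0.184 F [ 0.3 -0.8 -2.2] q [-0.33  0.44  1.45 -0.    1.25 -1.91]
turn [0.    0.004 0.003] shift_now(cm) [ 3.8  -0.11 -0.12] shift_after_turn [ 3.8  -0.12 -0.11]
turn [-3.141 -0.004  0.006] shift_now(cm) [ 3.8  -0.11 -0.12] shift_after_turn [3.8  0.12 0.11]
```

View pics/s7.png

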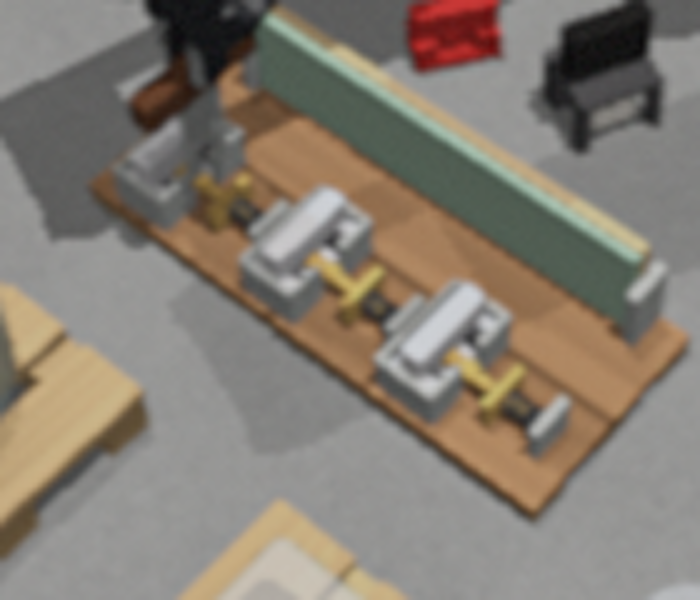

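The scene crop shows the fork above the right-hand pocket at about (205,130) with its tines over the neck. I'll lower it slowly.

```bash
python3 -m creep '0 0.5 -0.1 -0.1 0 0.004 0.003;0 0.7 0 0 0 0 0;0 0.7 0 0 0 0 0;0 0 0 0 0 0 0'
python3 - <<'E'
from h import *
plan([0.6523,-0.103,0.088],np.pi/2+0.004)
E
```

```text
time_s: 8.65
eef_pos: [0.6522, -0.1031, 0.1056]
eef_rot: [0.707, -0.001, 0.707, 0.002]
wrist_force: [0.1, -0.4, -1.3]
opening: 0.19
t 8.65 pos [ 0.6522 -0.1031  0.1056] open 0.19 F [ 0.1 -0.4 -1.3] q [-0.34  0.47  1.46  0.    1.22 -1.91]
turn [-0.    -0.001 -0.   ] shift_now(cm) [1.76 0.01 0.01] shift_after_turn [1.76 0.01 0.01]
turn [ 3.142e+00 -1.000e-03  1.000e-03] shift_now(cm) [1.76 0.01 0.01] shift_after_turn [ 1.76 -0.01 -0.01]
```

```bash
python3 -m creep '0 0.6 0 0 0 0 0;0 0.6 0 0 0 0 0;0 0.4 0 0 0 0 0;0 0 0 0 0 0 0'
python3 - <<'E'
from h import *
plan([0.6523,-0.073,0.088],np.pi/2+0.004)
E
```

```text
time_s: 9.15
eef_pos: [0.6522, -0.1031, 0.0884]
eef_rot: [0.707, -0.001, 0.707, 0.002]
wrist_force: [0.7, -0.2, -2.0]
opening: 0.186
t 9.15 pos [ 0.6522 -0.1031  0.0884] open 0.186 F [ 0.7 -0.2 -2. ] q [-0.34  0.49  1.47  0.    1.19 -1.91]
turn [ 0.    -0.001 -0.   ] shift_now(cm) [0.04 3.01 0.02] shift_after_turn [0.04 3.01 0.02]
turn [-3.142e+00  1.000e-03 -1.000e-03] shift_now(cm) [0.04 3.01 0.02] shift_after_turn [ 0.04 -3.01 -0.02]
```

No contact force, so the fork is astride. Now I'll push towards +y.

```bash
python3 -m creep '0 0 0.7 0 0 0 0;0 0 0.7 0 0 0 0;0 0 0.7 0 0 0 0;0 0 0.5 0 0 0 0;0 0 0.4 0 0 0 0;0 0 0 0 0 0 0'
python3 - <<'E'
from h import *
plan([0.6523,-0.073,0.088],np.pi/2+0.004)
p,d=ctrl.camera("scene"); cv2.imwrite("pics/s8.png",cv2.resize(p[180:300,220:360],None,fx=5,fy=5,interpolation=cv2.INTER_CUBIC))
E
```

```text
time_s: 9.9
eef_pos: [0.6521, -0.0776, 0.0887]
eef_rot: [0.707, -0.006, 0.707, -0.003]
wrist_force: [0.4, -3.4, -3.6]
opening: 0.19
t 9.9 pos [ 0.6521 -0.0776  0.0887] open 0.19 F [ 0.4 -3.4 -3.6] q [-0.29  0.48  1.48 -0.01  1.18 -1.86]
turn [0.001 0.    0.012] shift_now(cm) [0.06 0.46 0.02] shift_after_turn [0.07 0.46 0.02]
turn [-3.141 -0.019  0.   ] shift_now(cm) [0.06 0.46 0.02] shift_after_turn [ 0.07 -0.46 -0.02]
```

View pics/s8.png

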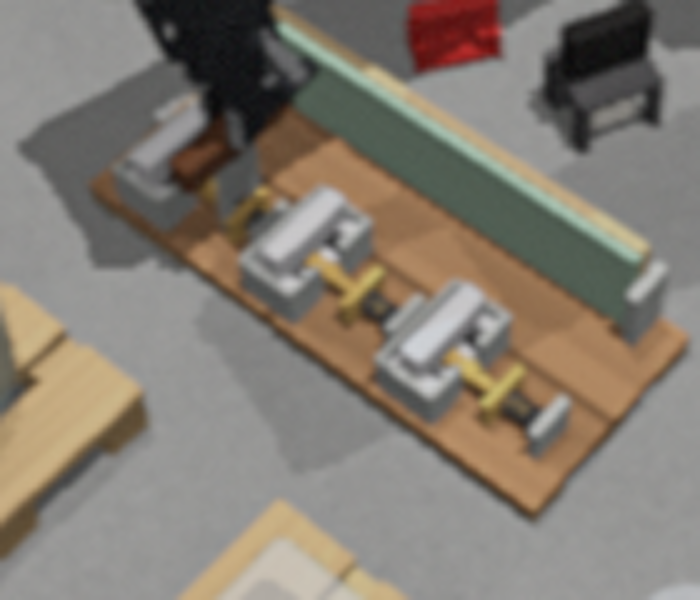

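The plate has been pushed partway, at about (245,200) in the crop. I'll push a little further.

```bash
python3 -m creep '0 0 0.5 0 0 0 0.012;0 0 0.3 0 0 0 0.005;0 0 0 0 0 0 0'
python3 - <<'E'
from h import *
plan([0.6523,-0.073,0.088],np.pi/2+0.004)
p,d=ctrl.camera("scene"); cv2.imwrite("pics/s9.png",cv2.resize(p[180:300,220:360],None,fx=5,fy=5,interpolation=cv2.INTER_CUBIC))
E
```

```text
time_s: 10.32
eef_pos: [0.6521, -0.0727, 0.0886]
eef_rot: [0.707, -0.002, 0.707, 0.001]
wrist_force: [-0.1, -5.1, -3.6]
opening: 0.188
t 10.32 pos [ 0.6521 -0.0727  0.0886] open 0.188 F [-0.1 -5.1 -3.6] q [-0.29  0.48  1.48 -0.    1.18 -1.87]
turn [0.001 0.    0.001] shift_now(cm) [ 0.06 -0.03  0.02] shift_after_turn [ 0.06 -0.03  0.02]
turn [-3.141e+00 -2.000e-03  1.000e-03] shift_now(cm) [ 0.06 -0.03  0.02] shift_after_turn [ 0.06  0.03 -0.02]
```

View pics/s9.png

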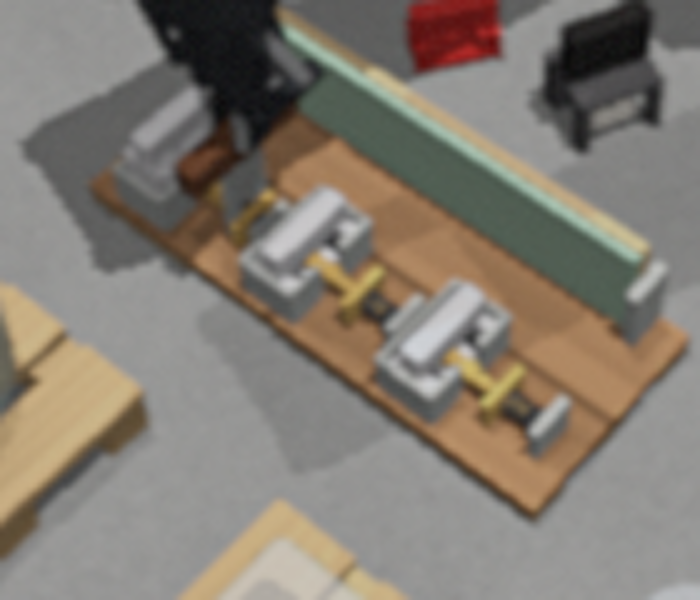

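Keeper 1 has popped up (its block moved up to about (165,125)). I'll back off, lift and go to pocket 2.

```bash
python3 -m creep '0 0 -0.8 0 0 0 0;0 0 -0.8 0 0 0 0;0 0 -0.8 0 0 0 0;0 0 -0.5 0 0 0 0;0 0 0 0 0 0 0'
python3 - <<'E'
from h import *
plan([0.6522,-0.1031,0.088],np.pi/2+0.004)
E
```

```text
time_s: 11.0
eef_pos: [0.6526, -0.1024, 0.0892]
eef_rot: [0.708, -0.001, 0.707, 0.002]
wrist_force: [-0.4, 0.8, -2.1]
opening: 0.186
t 11.0 pos [ 0.6526 -0.1024  0.0892] open 0.186 F [-0.4  0.8 -2.1] q [-0.34  0.48  1.47  0.    1.19 -1.91]
turn [ 0.     0.001 -0.001] shift_now(cm) [ 0.12 -0.07 -0.04] shift_after_turn [ 0.12 -0.07 -0.04]
turn [-3.141e+00  2.000e-03  2.000e-03] shift_now(cm) [ 0.12 -0.07 -0.04] shift_after_turn [0.12 0.07 0.04]
```

```bash
python3 -m creep '0 -1.5 0 0 0 0 0;0 -2 0 0 0 0 0;0 -2 0 0 0 0 0;0 -2 0 0 0 0 0;0 0 4 0 0 0 0;0 0 4 0 0 0 0;0 0 2.5 0 0 0 0;0 0 0 0 0 0 0'
python3 - <<'E'
from h import *
plan([0.6519,0.0048,0.125],np.pi/2+0.004)
p,d=ctrl.camera("wrist"); cv2.imwrite("pics/w10.png",p)
E
```

```text
time_s: 12.0
eef_pos: [0.6559, 0.0059, 0.1809]
eef_rot: [0.712, -0.002, 0.702, 0.001]
wrist_force: [0.4, -0.5, -1.6]
opening: 0.187
t 12.0 pos [0.6559 0.0059 0.1809] open 0.187 F [ 0.4 -0.5 -1.6] q [-0.17  0.37  1.43  0.    1.33 -1.75]
turn [0.001 0.015 0.001] shift_now(cm) [ 5.58 -0.11 -0.49] shift_after_turn [ 5.59 -0.11 -0.4 ]
turn [-3.141e+00 -1.000e-03  2.300e-02] shift_now(cm) [ 5.58 -0.11 -0.49] shift_after_turn [5.59 0.11 0.4 ]
```

View pics/w10.png

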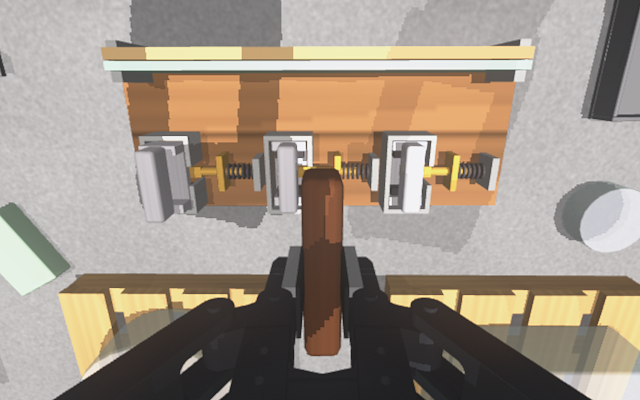

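Keeper 1 stands raised at about (157,183). Next is pocket 2.

```bash
python3 -m creep '0 1 -0.1 -0.4 0 0.015 0;0 1.5 0 0 0 0 0;0 1.5 0 0 0 0 0;0 1 0 0 0 0 0;0 0 0 0 0 0 0;0 0 0 0 0 0 0'
python3 - <<'E'
from h import *
plan([0.6519,0.0048,0.088],np.pi/2+0.004)
E
```

```text
time_s: 12.8
eef_pos: [0.6512, 0.0001, 0.1262]
eef_rot: [0.706, -0.0, 0.708, -0.001]
wrist_force: [0.9, -0.6, -0.9]
opening: 0.189
t 12.8 pos [6.512e-01 1.000e-04 1.262e-01] open 0.189 F [ 0.9 -0.6 -0.9] q [-0.18  0.43  1.47 -0.    1.25 -1.75]
turn [-0.004 -0.003  0.002] shift_now(cm) [3.82 0.48 0.08] shift_after_turn [3.82 0.47 0.07]
turn [3.137e+00 2.000e-03 5.000e-03] shift_now(cm) [3.82 0.48 0.08] shift_after_turn [ 3.82 -0.47 -0.07]
```

```bash
python3 -m creep '0 0.3 0.48 0.08 -0.003 -0.003 0.002;0 0.5 0 0 0 0 0;0 0 0 0 0 0 0'
python3 - <<'E'
from h import *
plan([0.6519,0.0048,0.088],np.pi/2+0.004)
E
```

```text
time_s: 13.18
eef_pos: [0.6528, 0.0054, 0.1189]
eef_rot: [0.708, -0.001, 0.706, 0.001]
wrist_force: [-0.0, -1.1, -2.2]
opening: 0.189
t 13.18 pos [0.6528 0.0054 0.1189] open 0.189 F [-0.  -1.1 -2.2] q [-0.17  0.43  1.47  0.    1.23 -1.75]
turn [-0.001  0.002 -0.   ] shift_now(cm) [ 3.09 -0.06 -0.1 ] shift_after_turn [ 3.09 -0.06 -0.09]
turn [ 3.141e+00 -0.000e+00 -3.000e-03] shift_now(cm) [ 3.09 -0.06 -0.1 ] shift_after_turn [3.09 0.06 0.09]
```

```bash
python3 -m creep '0 0.8 -0.06 -0.1 0 0.002 0;0 0.7 0 0 0 0 0;0 0 0 0 0 0 0;0 0.6 0 0 0 0 0;0 0.6 0 0 0 0 0;0 0.3 0 0 0 0 0;0 0 0 0 0 0 0'
python3 - <<'E'
from h import *
plan([0.6519,0.0048,0.088],np.pi/2+0.004)
E
```

```text
time_s: 14.05
eef_pos: [0.6517, 0.0047, 0.0866]
eef_rot: [0.707, -0.001, 0.707, 0.001]
wrist_force: [-0.3, 0.5, -1.3]
opening: 0.19
t 14.05 pos [0.6517 0.0047 0.0866] open 0.19 F [-0.3  0.5 -1.3] q [-0.17  0.47  1.49  0.    1.18 -1.75]
turn [-0.001 -0.001 -0.   ] shift_now(cm) [-0.14  0.01  0.02] shift_after_turn [-0.14  0.01  0.02]
turn [ 3.141e+00 -0.000e+00  1.000e-03] shift_now(cm) [-0.14  0.01  0.02] shift_after_turn [-0.14 -0.01 -0.02]
```

Astride, no contact. Pushing.

```bash
python3 -m creep '0 -0.1 0.7 0 0 0 0;0 0 0.7 0 0 0 0;0 0 0.7 0 0 0 0;0 0 0.5 0 0 0 0.004;0 0 0.5 0 0 0 0.008;0 0 0.4 0 0 0 0.005;0 0 0.3 0 0 0 0;0 0 0 0 0 0 0'
python3 - <<'E'
from h import *
plan([0.6519,0.035,0.088],np.pi/2+0.004)
p,d=ctrl.camera("scene"); cv2.imwrite("pics/s11.png",cv2.resize(p[180:300,220:360],None,fx=5,fy=5,interpolation=cv2.INTER_CUBIC))
E
```

```text
time_s: 15.05
eef_pos: [0.6518, 0.0352, 0.088]
eef_rot: [0.707, -0.002, 0.707, 0.001]
wrist_force: [0.4, -5.4, -2.9]
opening: 0.189
t 15.05 pos [0.6518 0.0352 0.088 ] open 0.189 F [ 0.4 -5.4 -2.9] q [-0.13  0.47  1.49 -0.    1.18 -1.7 ]
turn [ 0.001 -0.     0.002] shift_now(cm) [-0.   -0.02  0.01] shift_after_turn [-0.   -0.02  0.01]
turn [-3.141e+00 -3.000e-03 -1.000e-03] shift_now(cm) [-0.   -0.02  0.01] shift_after_turn [-0.    0.02 -0.01]
```

View pics/s11.png

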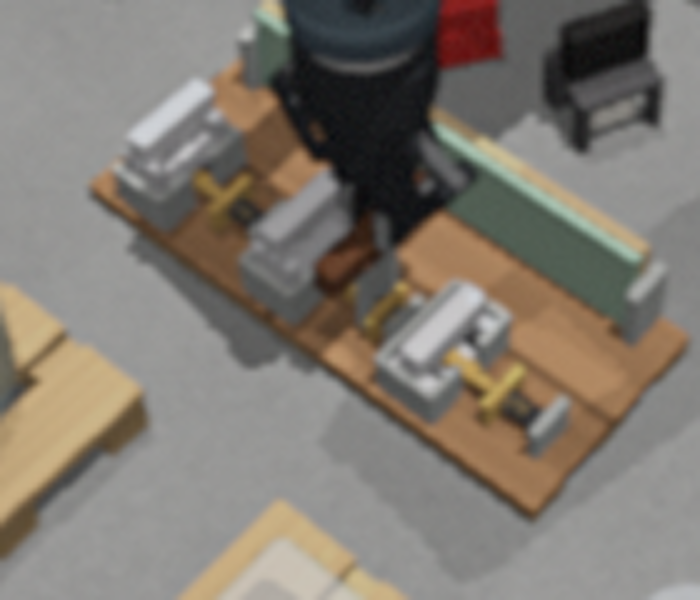

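Keeper 2 is up, its block at about (300,215). I'll back off and go to pocket 3 at TCP (0.651, 0.112).

```bash
python3 -m creep '0 0 -0.8 0 0 0 0;0 0 -0.8 0 0 0 0;0 0 -0.8 0 0 0 0;0 0 -0.6 0 0 0 0;0 0 0 0 0 0 0;0 -1.5 0 0 0 0 0;0 -2 0 0 0 0 0;0 -2 0 0 0 0 0;0 -2 0 0 0 0 0;0 0 0 0 0 0 0'
python3 -m creep '0 0 4 0 0 0 0;0 0 4 0 0 0 0;0 0 2.5 0 0 0 0;0 0 0 0 0 0 0;0 0 0 0 0 0 0'
python3 - <<'E'
from h import *
plan([0.651,0.1122,0.125],np.pi/2+0.004)
E
```

```text
time_s: 16.35
eef_pos: [0.654, 0.0057, 0.1727]
eef_rot: [0.709, -0.002, 0.705, 0.002]
wrist_force: [-1.0, -0.5, -1.4]
opening: 0.189
time_s: 16.98
eef_pos: [0.6528, 0.1132, 0.1727]
eef_rot: [0.709, -0.002, 0.705, 0.002]
wrist_force: [0.1, -0.8, -1.4]
opening: 0.187
t 16.98 pos [0.6528 0.1132 0.1727] open 0.187 F [ 0.1 -0.8 -1.4] q [-0.01  0.4   1.41 -0.    1.33 -1.58]
turn [0.002 0.006 0.001] shift_now(cm) [ 4.77 -0.09 -0.21] shift_after_turn [ 4.77 -0.1  -0.18]
turn [-3.14e+00 -1.00e-03  1.00e-02] shift_now(cm) [ 4.77 -0.09 -0.21] shift_after_turn [4.77 0.1  0.18]
```

```bash
python3 -m creep '0 1 -0.1 -0.2 0 0.006 0;0 1.5 0 0 0 0 0;0 1.5 0 0 0 0 0;0 0.7 0 0 0 0 0;0 0 0 0 0 0 0;0 0 0 0 0 0 0'
python3 - <<'E'
from h import *
plan([0.651,0.1122,0.088],np.pi/2+0.004)
E
```

```text
time_s: 17.73
eef_pos: [0.6499, 0.1089, 0.1204]
eef_rot: [0.706, -0.001, 0.708, 0.0]
wrist_force: [0.9, 0.1, -0.9]
opening: 0.19
t 17.73 pos [0.6499 0.1089 0.1204] open 0.19 F [ 0.9  0.1 -0.9] q [-0.01  0.45  1.45 -0.    1.25 -1.59]
turn [-0.002 -0.003  0.001] shift_now(cm) [3.24 0.34 0.12] shift_after_turn [3.24 0.33 0.11]
turn [3.139e+00 2.000e-03 5.000e-03] shift_now(cm) [3.24 0.34 0.12] shift_after_turn [ 3.24 -0.33 -0.11]
```

```bash
python3 -m creep '0 0.3 0.34 0.12 -0.002 -0.003 0.001;0 0.4 0 0 0 0 0;0 0 0 0 0 0 0'
python3 - <<'E'
from h import *
plan([0.651,0.1122,0.088],np.pi/2+0.004)
E
```

```text
time_s: 18.1
eef_pos: [0.6519, 0.1128, 0.1142]
eef_rot: [0.708, -0.002, 0.706, 0.001]
wrist_force: [-0.3, -0.0, -0.3]
opening: 0.189
t 18.1 pos [0.6519 0.1128 0.1142] open 0.189 F [-0.3 -0.  -0.3] q [-0.01  0.46  1.45 -0.    1.23 -1.58]
turn [0.    0.002 0.   ] shift_now(cm) [ 2.62 -0.06 -0.1 ] shift_after_turn [ 2.62 -0.06 -0.09]
turn [-3.141 -0.     0.004] shift_now(cm) [ 2.62 -0.06 -0.1 ] shift_after_turn [2.62 0.06 0.09]
```

```bash
python3 -m creep '0 0.6 -0.06 -0.1 0 0.002 0;0 0.5 0 0 0 0 0;0 0 0 0 0 0 0;0 0.5 0 0 0 0 0;0 0.5 0 0 0 0 0;0 0.2 0 0 0 0 0;0 0 0 0 0 0 0'
python3 - <<'E'
from h import *
plan([0.651,0.1122,0.088],np.pi/2+0.004)
E
```

```text
time_s: 18.98
eef_pos: [0.6508, 0.112, 0.0895]
eef_rot: [0.707, -0.002, 0.707, 0.001]
wrist_force: [0.4, -0.5, -1.5]
opening: 0.19
t 18.98 pos [0.6508 0.112  0.0895] open 0.19 F [ 0.4 -0.5 -1.5] q [-0.01  0.48  1.47 -0.    1.19 -1.58]
turn [ 0. -0.  0.] shift_now(cm) [0.15 0.02 0.02] shift_after_turn [0.15 0.02 0.02]
turn [-3.141e+00 -1.000e-03 -0.000e+00] shift_now(cm) [0.15 0.02 0.02] shift_after_turn [ 0.15 -0.02 -0.02]
```

```bash
python3 -m creep '0 0.1 0.7 0 0 0 0;0 0 0.7 0 0 0 0;0 0 0.7 0 0 0 0;0 0 0.5 0 0 0 0.004;0 0 0.5 0 0 0 0.008;0 0 0.4 0 0 0 0.005;0 0 0.3 0 0 0 0;0 0 0 0 0 0 0'
python3 - <<'E'
from h import *
plan([0.651,0.1422,0.088],np.pi/2+0.004)
p,d=ctrl.camera("scene"); cv2.imwrite("pics/s12.png",cv2.resize(p[180:300,220:360],None,fx=5,fy=5,interpolation=cv2.INTER_CUBIC))
E
```

```text
time_s: 19.98
eef_pos: [0.6508, 0.1425, 0.0885]
eef_rot: [0.707, -0.003, 0.708, 0.001]
wrist_force: [-0.3, -5.0, -1.8]
opening: 0.191
t 19.98 pos [0.6508 0.1425 0.0885] open 0.191 F [-0.3 -5.  -1.8] q [ 0.04  0.5   1.45 -0.    1.2  -1.54]
turn [ 0.002 -0.002  0.003] shift_now(cm) [ 0.05 -0.03  0.02] shift_after_turn [ 0.05 -0.03  0.02]
turn [-3.14e+00 -5.00e-03 -3.00e-03] shift_now(cm) [ 0.05 -0.03  0.02] shift_after_turn [ 0.05  0.03 -0.02]
```

View pics/s12.png

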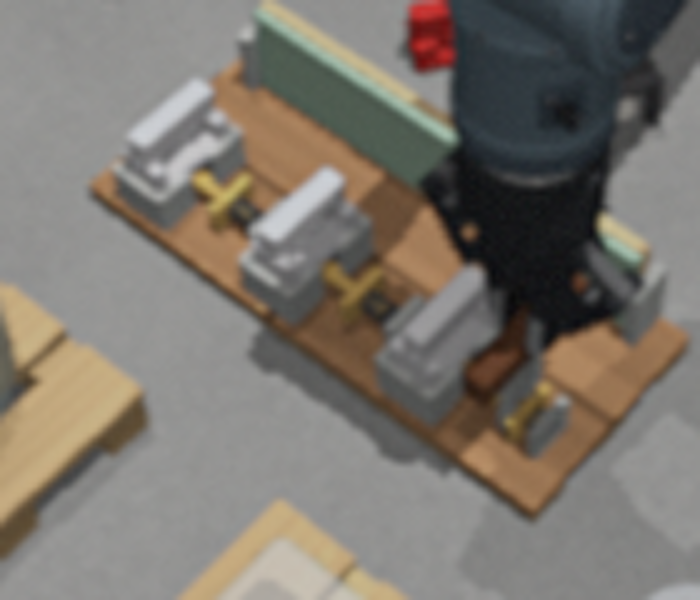

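All three keepers are up, at about (165,115), (295,210) and (445,310) in the crop. I'll back off and return the fork to the stand.

```bash
python3 -m creep '0 0 -0.8 0 0 0 0;0 0 -0.8 0 0 0 0;0 0 -0.8 0 0 0 0;0 0 -0.6 0 0 0 0;0 0 0 0 0 0 0;0 -2 0 0 0 0 0;0 -3 0 0 0 0 0;0 -4 0 0 0 0 0;0 -4 0 0 0 0 0;0 0 0 0 0 0 0'
python3 -m creep '0 0 -5 -1.6 0 0 0;0 0 -5 -1.6 0 0 0;0 0 -5 -1.6 0 0 0;0 0 -5 -1.6 0 0 0;0 0 -5 -1.6 0 0 0;0 0 -5 -1.6 0 0 0;0 0 -5 -1.6 0 0 0;0 0 -5 -1.6 0 0 0;0 0 0 0 0 0 0;0 0 0 0 0 0 0'
python3 - <<'E'
from h import *
plan([0.512,-0.329,0.20],np.pi/2+0.004)
p,d=ctrl.camera("wrist"); cv2.imwrite("pics/w13.png",p);np.save("pics/w13.npy",d)
E
```

```text
time_s: 21.28
eef_pos: [0.6523, 0.1139, 0.2294]
eef_rot: [0.709, -0.003, 0.706, 0.003]
wrist_force: [-0.4, -0.2, -1.7]
opening: 0.187
time_s: 22.52
eef_pos: [0.5217, -0.2933, 0.2239]
eef_rot: [0.707, -0.002, 0.707, 0.007]
wrist_force: [0.7, 0.7, -2.0]
opening: 0.187
t 22.52 pos [ 0.5217 -0.2933  0.2239] open 0.187 F [ 0.7  0.7 -2. ] q [-0.71  0.22  1.53  0.01  1.4  -2.3 ]
turn [ 0.009  0.    -0.006] shift_now(cm) [ 2.37 -3.58 -1.01] shift_after_turn [ 2.39 -3.57 -0.98]
turn [-3.133e+00  1.000e-02  1.000e-03] shift_now(cm) [ 2.37 -3.58 -1.01] shift_after_turn [2.39 3.57 0.98]
```

View pics/w13.png

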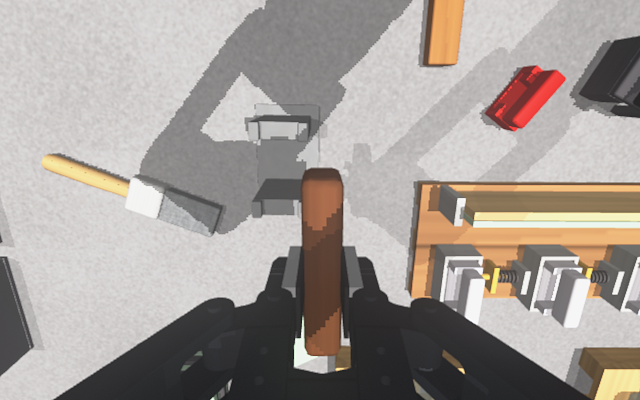

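```bash
python3 - <<'E'
from h import *
p,Rm,o=tool(); d=np.load("pics/w13.npy"); P=cloud("wrist",d,(p,Rm)); v,u=np.indices(d.shape)
m=(v>95)&(v<220)&(u>240)&(u<300)&(P[...,2]>0.07)&(P[...,2]<0.1); s=P[m]; print(len(s),cv2.minAreaRect(s[:,:2].astype(np.float32)),np.percentile(s[:,2],[5,50,95]))
plan([0.512,-0.329,0.20],np.pi/2+0.004)
E
python3 -m creep '0 0 -1.8 -0.5 0.004 0 -0.003;0 0 -1.8 -0.5 0.004 0 -0.003;0 0 0 0 0 0 0;0 0 0 0 0 0 0'
python3 - <<'E'
from h import *
plan([0.512,-0.330,0.20],np.pi/2+0.006)
p,d=ctrl.camera("wrist"); cv2.imwrite("pics/w14.png",p);np.save("pics/w14.npy",d)
E
```

```text
2048 ((0.5146074295043945, -0.3362027108669281), (0.044857580214738846, 0.08828350901603699), 89.56481170654297) [0.07581814 0.08576232 0.0940927 ]
t 22.57 pos [ 0.5217 -0.2932  0.2239] open 0.187 F [-0.5  0.4 -1.9] q [-0.71  0.22  1.53  0.    1.4  -2.3 ]
turn [ 0.01   0.    -0.006] shift_now(cm) [ 2.37 -3.58 -1.02] shift_after_turn [ 2.39 -3.58 -0.99]
turn [-3.132  0.009  0.   ] shift_now(cm) [ 2.37 -3.58 -1.02] shift_after_turn [2.39 3.58 0.99]
time_s: 23.08
eef_pos: [0.5126, -0.3295, 0.2237]
eef_rot: [0.707, -0.003, 0.707, 0.003]
wrist_force: [-0.2, 0.6, -1.7]
opening: 0.189
t 23.07 pos [ 0.5126 -0.3295  0.2237] open 0.189 F [-0.2  0.6 -1.7] q [-0.77  0.24  1.5  -0.    1.4  -2.35]
turn [0.003 0.    0.   ] shift_now(cm) [ 2.37 -0.05 -0.06] shift_after_turn [ 2.37 -0.05 -0.06]
turn [-3.139e+00 -1.000e-03  0.000e+00] shift_now(cm) [ 2.37 -0.05 -0.06] shift_after_turn [2.37 0.05 0.06]
```

View pics/w14.png

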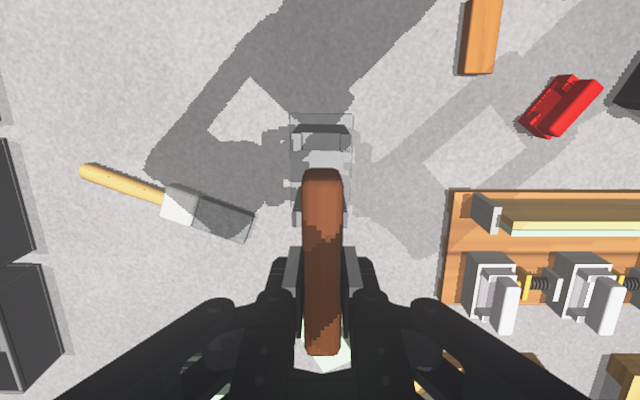

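```bash
python3 -m creep '0 2 -0.05 -0.06 0 0 0;0 2 0 0 0 0 0;0 2 0 0 0 0 0;0 1 0 0 0 0 0;0 0 0 0 0 0 0;0 0 0 0 0 0 0'
python3 - <<'E'
from h import *
plan([0.512,-0.330,0.079],np.pi/2+0.006)
E
```

```text
time_s: 23.88
eef_pos: [0.5113, -0.3275, 0.1472]
eef_rot: [0.706, -0.003, 0.708, 0.005]
wrist_force: [-0.4, 0.1, -1.5]
opening: 0.19
t 23.88 pos [ 0.5113 -0.3275  0.1472] open 0.19 F [-0.4  0.1 -1.5] q [-0.76  0.31  1.58  0.    1.26 -2.35]
turn [ 0.005 -0.002 -0.002] shift_now(cm) [ 6.82 -0.27  0.08] shift_after_turn [ 6.82 -0.25  0.06]
turn [-3.137e+00  3.000e-03 -3.000e-03] shift_now(cm) [ 6.82 -0.27  0.08] shift_after_turn [ 6.82  0.25 -0.06]
```

```bash
python3 -m creep '0 1.4 -0.25 0.08 0.004 -0.002 -0.002;0 1.5 0 0 0 0 0;0 1.5 0 0 0 0 0;0 1 0 0 0 0 0;0 0 0 0 0 0 0;0 0 0 0 0 0 0'
python3 - <<'E'
from h import *
plan([0.512,-0.330,0.079],np.pi/2+0.006)
E
```

```text
time_s: 24.62
eef_pos: [0.5125, -0.3305, 0.0899]
eef_rot: [0.707, -0.003, 0.707, 0.002]
wrist_force: [0.3, 0.1, -1.7]
opening: 0.188
t 24.62 pos [ 0.5125 -0.3305  0.0899] open 0.188 F [ 0.3  0.1 -1.7] q [-0.77  0.38  1.61  0.    1.15 -2.34]
turn [0.    0.001 0.001] shift_now(cm) [ 1.09  0.05 -0.05] shift_after_turn [ 1.09  0.05 -0.05]
turn [-3.141e+00 -1.000e-03  1.000e-03] shift_now(cm) [ 1.09  0.05 -0.05] shift_after_turn [ 1.09 -0.05  0.05]
```

```bash
python3 -m creep '0 0.5 0.03 0 0 0 0;0 0.4 0 0 0 0 0;0 0.2 0 0 0 0 0;0 0 0 0 0 0 0'
python3 - <<'E'
from h import *
plan([0.512,-0.330,0.079],np.pi/2+0.006)
E
```

```text
time_s: 25.12
eef_pos: [0.5132, -0.3308, 0.0794]
eef_rot: [0.708, -0.003, 0.706, 0.001]
wrist_force: [0.8, -1.0, -1.4]
opening: 0.187
t 25.12 pos [ 0.5132 -0.3308  0.0794] open 0.187 F [ 0.8 -1.  -1.4] q [-0.77  0.4   1.62 -0.    1.13 -2.34]
turn [0.001 0.002 0.002] shift_now(cm) [ 0.04  0.08 -0.12] shift_after_turn [ 0.04  0.08 -0.12]
turn [-3.141 -0.004  0.004] shift_now(cm) [ 0.04  0.08 -0.12] shift_after_turn [ 0.04 -0.08  0.12]
```

```bash
python3 -m creep '0 0.12 0.05 -0.1 0 0 0;0 0 0 0 0 0 0;0.35 0 0 0 0 0 0;0.5 0 0 0 0 0 0;0.7 0 0 0 0 0 0;0.7 0 0 0 0 0 0;0.7 0 0 0 0 0 0'
python3 -m creep '0.7 -2 0 0 0 0 0;0.7 -3 0 0 0 0 0;0.7 -5 0 0 0 0 0;0.7 -4 0 0 0 0 0;0.7 0 0 0 0 0 0'
python3 - <<'E'
from h import *
plan([0.60,-0.22,0.24],np.pi/2+0.004)
p,d=ctrl.camera("wrist"); cv2.imwrite("pics/w15.png",p);np.save("pics/w15.npy",d)
E
```

```text
time_s: 26.0
eef_pos: [0.513, -0.3311, 0.0795]
eef_rot: [0.709, -0.004, 0.706, 0.001]
wrist_force: [0.1, 0.4, -0.2]
opening: 0.701
time_s: 26.62
eef_pos: [0.5129, -0.3309, 0.2298]
eef_rot: [0.71, -0.005, 0.705, -0.0]
wrist_force: [0.6, 0.1, 0.1]
opening: 0.703
t 26.62 pos [ 0.5129 -0.3309  0.2298] open 0.703 F [0.6 0.1 0.1] q [-0.77  0.23  1.5   0.    1.4  -2.34]
turn [0.003 0.007 0.007] shift_now(cm) [-1.04 11.03  8.79] shift_after_turn [-1.02 11.06  8.75]
turn [-3.139 -0.011  0.011] shift_now(cm) [-1.04 11.03  8.79] shift_after_turn [ -1.02 -11.06  -8.75]
```

View pics/w15.png

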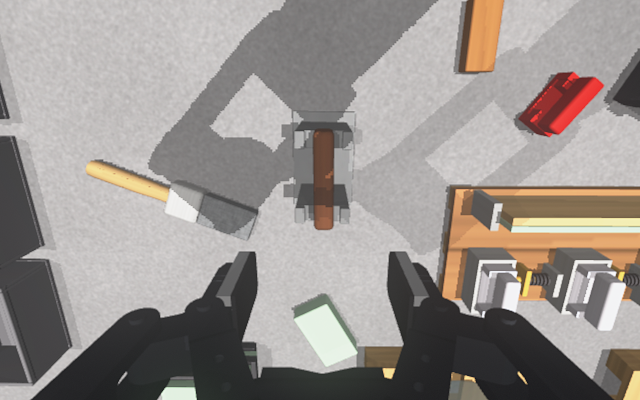

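The fork is hung in the stand at (323,180). Now to keeper 1.

```bash
python3 -m creep '0.6 0 5 3.6 0.003 0.007 0.007;0.6 0 5 3.6 0 0 0;0.6 0 5 3.6 0 0 0;0.6 0 4 3 0 0 0;0.6 2 0 0 0 0 0;0.6 0 0 0 0 0 0'
python3 - <<'E'
from h import *
plan([0.653,-0.1348,0.16],np.pi/2+0.004)
p0,Rm,o=tool()
p,d=ctrl.camera("wrist"); cv2.imwrite("pics/w16.png",p);np.save("pics/w16.npy",d)
P=cloud("wrist",d,(p0,Rm)); m=(P[...,2]>0.08)&(P[...,2]<0.095)&(P[...,0]>0.6)&(P[...,0]<0.7)
n,l,st,c=cv2.connectedComponentsWithStats(m.astype(np.uint8))
for i in range(1,n):
    if st[i,4]>150: s=P[l==i]; print(st[i],np.median(s,0).round(4),cv2.minAreaRect(s[:,:2].astype(np.float32)))
E
```

```text
time_s: 27.42
eef_pos: [0.6486, -0.134, 0.2002]
eef_rot: [0.703, 0.002, 0.712, 0.002]
wrist_force: [-0.1, -0.9, -0.3]
opening: 0.6
t 27.43 pos [ 0.6486 -0.134   0.2002] open 0.6 F [-0.1 -0.9 -0.3] q [-0.38  0.39  1.36  0.    1.4  -1.95]
turn [-0.004 -0.013 -0.006] shift_now(cm) [ 4.01 -0.1   0.49] shift_after_turn [ 4.02 -0.08  0.43]
turn [ 3.137 -0.01   0.02 ] shift_now(cm) [ 4.01 -0.1   0.49] shift_after_turn [ 4.02  0.08 -0.43]
[ 434  157   27   68 1377] [ 0.6514 -0.0274  0.088 ] ((0.6535921692848206, -0.025937503203749657), (0.06004243344068527, 0.01631263829767704), 0.7393239140510559)
[ 553  156   36   68 1579] [0.6509 0.0791 0.0878] ((0.6529340744018555, 0.08225180953741074), (0.017771417275071144, 0.06004589796066284), 89.92630004882812)
[ 314  158   19   68 1269] [ 0.6523 -0.1332  0.0883] ((0.6541994214057922, -0.13326218724250793), (0.059600651264190674, 0.015974730253219604), 0.2823393642902374)
```

View pics/w16.png

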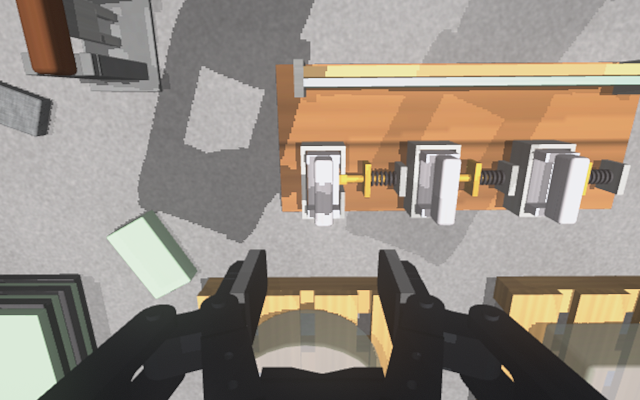

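The three silver keepers stand raised at (323,190), (446,190) and (570,190). They are the ones in the cradle; the red look-alike is not in this view. I'll descend on keeper 1.

```bash
python3 -m creep '0.6 2 0 0.5 -0.004 -0.013 -0.006;0.6 3 0 0 0 0 0;0.6 2 0 0 0 0 0;0.6 0 0 0 0 0 0;0.6 0 0 0 0 0 0'
python3 - <<'E'
from h import *
plan([0.6535,-0.1338,0.067],np.pi/2+0.004)
E
```

```text
time_s: 28.1
eef_pos: [0.6537, -0.141, 0.1333]
eef_rot: [0.709, 0.001, 0.705, -0.002]
wrist_force: [-0.1, -1.0, 0.4]
opening: 0.601
t 28.1 pos [ 0.6537 -0.141   0.1333] open 0.601 F [-0.1 -1.   0.4] q [-0.39  0.45  1.42  0.    1.26 -1.96]
turn [-0.008  0.006  0.003] shift_now(cm) [ 6.63  0.74 -0.07] shift_after_turn [ 6.63  0.72 -0.02]
turn [ 3.133  0.004 -0.01 ] shift_now(cm) [ 6.63  0.74 -0.07] shift_after_turn [ 6.63 -0.72  0.02]
```

```bash
python3 -m creep '0.6 1 0.72 0 -0.008 0.006 0.003;0.6 1.5 0 0 0 0 0;0.6 1.2 0 0 0 0 0;0.6 0 0 0 0 0 0;0.6 0 0 0 0 0 0'
python3 - <<'E'
from h import *
plan([0.6535,-0.1338,0.067],np.pi/2+0.004)
E
```

```text
time_s: 28.72
eef_pos: [0.6548, -0.1335, 0.0955]
eef_rot: [0.708, -0.002, 0.706, 0.002]
wrist_force: [-0.9, -0.1, 0.1]
opening: 0.6
t 28.73 pos [ 0.6548 -0.1335  0.0955] open 0.6 F [-0.9 -0.1  0.1] q [-0.38  0.49  1.44  0.    1.21 -1.95]
turn [0.001 0.002 0.   ] shift_now(cm) [ 2.85 -0.03 -0.14] shift_after_turn [ 2.85 -0.03 -0.13]
turn [-3.141e+00 -0.000e+00  3.000e-03] shift_now(cm) [ 2.85 -0.03 -0.14] shift_after_turn [2.85 0.03 0.13]
```

```bash
python3 -m creep '0.6 1 0 -0.1 0 0.002 0;0.6 1 0 0 0 0 0;0.6 0.7 0 0 0 0 0;0.6 0 0 0 0 0 0;0 0 0 0 0 0 0;0 0 0 0 0 0 0;0 0 0 0 0 0 0;0 0 0 0 0 0 0;0 0 0 0 0 0 0'
python3 - <<'E'
from h import *
plan([0.6535,-0.1338,0.067],np.pi/2+0.004)
p,d=ctrl.camera("wrist"); cv2.imwrite("pics/w17.png",p)
E
```

```text
time_s: 29.85
eef_pos: [0.6546, -0.1339, 0.0679]
eef_rot: [0.708, -0.002, 0.706, 0.001]
wrist_force: [-0.2, 0.1, 0.1]
opening: 0.002
t 29.85 pos [ 0.6546 -0.1339  0.0679] open 0.002 F [-0.2  0.1  0.1] q [-0.38  0.52  1.46 -0.    1.16 -1.95]
turn [0.    0.002 0.001] shift_now(cm) [ 0.09  0.01 -0.11] shift_after_turn [ 0.09  0.01 -0.11]
turn [-3.141e+00 -2.000e-03  3.000e-03] shift_now(cm) [ 0.09  0.01 -0.11] shift_after_turn [ 0.09 -0.01  0.11]
```

View pics/w17.png

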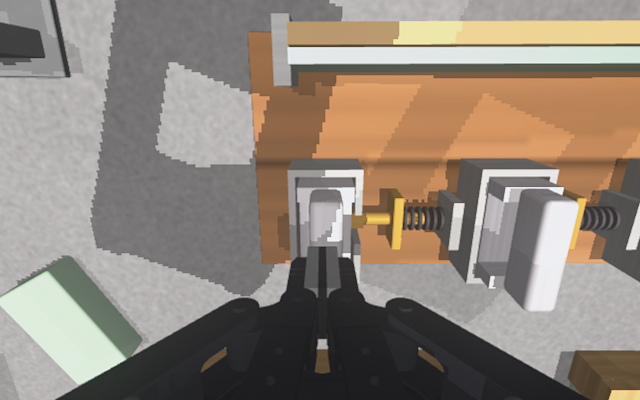

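The fingers shut on nothing, though the block is still visible at (325,215). I'll check its height.

```bash
python3 - <<'E'
from h import *
p0,Rm,o=tool()
p,d=ctrl.camera("wrist"); P=cloud("wrist",d,(p0,Rm)); 
print(np.round(P[190:245:8,325],4)); print(np.round(P[215,300:350:5],4)); print("k2",P[220,540])
print("finger",P[255,322],P[290,310])
E
```

```text
[[ 0.6248 -0.1332  0.0711]
 [ 0.6251 -0.1332  0.0832]
 [ 0.6273 -0.1333  0.0883]
 [ 0.6311 -0.1332  0.0884]
 [ 0.6352 -0.1332  0.088 ]
 [ 0.6392 -0.1332  0.0882]
 [ 0.6429 -0.1331  0.089 ]]
[[ 0.6469 -0.1475  0.0482]
 [ 0.6471 -0.1446  0.0477]
 [ 0.6317 -0.1401  0.0882]
 [ 0.6313 -0.1378  0.0892]
 [ 0.6317 -0.1355  0.0883]
 [ 0.6317 -0.1332  0.0881]
 [ 0.6317 -0.1309  0.0881]
 [ 0.6312 -0.1287  0.0896]
 [ 0.6317 -0.1263  0.0881]
 [ 0.6464 -0.1212  0.0493]]
k2 [ 0.63453684 -0.03268513  0.0859373 ]
finger [ 0.64354198 -0.13451315  0.10466426] [ 0.64250649 -0.13858813  0.13250539]
```

```bash
python3 - <<'E'
from h import *
p0,Rm,o=tool()
print(proj("wrist",[p0, p0+[0,0,0.0187], [0.654,-0.1338,0.088]],(p0,Rm)))
p,d=ctrl.camera("wrist"); cv2.imwrite("pics/w18.png",cv2.resize(p[140:340,220:420],None,fx=3,fy=3,interpolation=cv2.INTER_CUBIC))
P=cloud("wrist",d,(p0,Rm)); print(np.round(P[215:340:8,315],4))
p,d=ctrl.camera("scene"); cv2.imwrite("pics/s18.png",cv2.resize(p[170:250,200:320],None,fx=6,fy=6,interpolation=cv2.INTER_CUBIC))
E
```

```text
[[323.15084085 241.71119211]
 [323.19628778 258.30199414]
 [323.43650836 258.64866206]]
[[ 0.6314 -0.1378  0.0887]
 [ 0.6351 -0.1378  0.0893]
 [ 0.6391 -0.1378  0.0892]
 [ 0.6436 -0.1378  0.0883]
 [ 0.6434 -0.1376  0.0971]
 [ 0.6436 -0.1375  0.1044]
 [ 0.6434 -0.1373  0.1116]
 [ 0.6432 -0.1372  0.1182]
 [ 0.6438 -0.1371  0.1231]
 [ 0.6436 -0.1369  0.1288]
 [ 0.6426 -0.1368  0.1351]
 [ 0.6439 -0.1367  0.1377]
 [ 0.6467 -0.1367  0.1381]
 [ 0.6497 -0.1367  0.1384]
 [ 0.6527 -0.1367  0.1386]
 [ 0.6568 -0.1368  0.1376]]
```

View pics/w18.png

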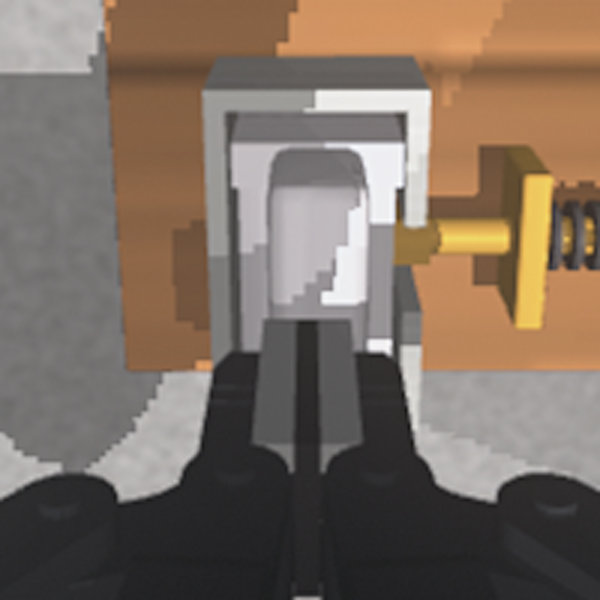

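View pics/s18.png

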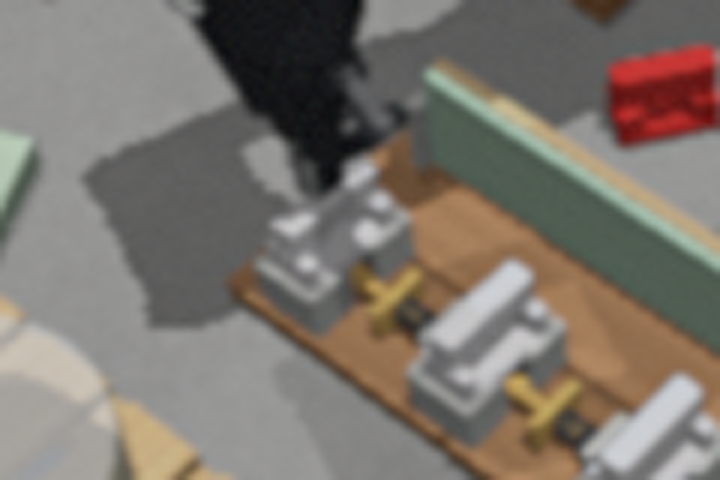

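```bash
python3 -m creep '0.3 0 0 0 0 0 0;0.6 0 0 0 0 0 0;0.6 0 0 0 0 0 0;0.6 0 0 0 0 0 0'
python3 - <<'E'
from h import *
plan([0.6535,-0.1338,0.067],np.pi/2+0.004)
p0,Rm,o=tool()
p,d=ctrl.camera("wrist"); cv2.imwrite("pics/w19.png",p); P=cloud("wrist",d,(p0,Rm)); 
print(np.round(P[200:320:10,323],4))
E
```

```text
time_s: 30.55
eef_pos: [0.6545, -0.1338, 0.0677]
eef_rot: [0.708, -0.002, 0.706, 0.001]
wrist_force: [-0.2, -0.2, 0.0]
opening: 0.605
t 30.55 pos [ 0.6545 -0.1338  0.0677] open 0.605 F [-0.2 -0.2  0. ] q [-0.38  0.52  1.46 -0.    1.16 -1.95]
turn [0.001 0.002 0.001] shift_now(cm) [ 0.07  0.01 -0.1 ] shift_after_turn [ 0.07  0.   -0.1 ]
turn [-3.141e+00 -1.000e-03  3.000e-03] shift_now(cm) [ 0.07  0.01 -0.1 ] shift_after_turn [ 0.07 -0.    0.1 ]
[[ 0.6253 -0.1341  0.0849]
 [ 0.6286 -0.1341  0.0893]
 [ 0.6339 -0.134   0.0882]
 [ 0.6386 -0.134   0.0889]
 [ 0.5765 -0.1345  0.2336]
 [ 0.6492 -0.134   0.0881]
 [ 0.6544 -0.1339  0.0884]
 [ 0.6596 -0.1339  0.0885]
 [ 0.6651 -0.1339  0.0886]
 [ 0.6705 -0.1339  0.0889]
 [ 0.6763 -0.1338  0.0888]
 [ 0.682  -0.1338  0.089 ]]
```

View pics/w19.png

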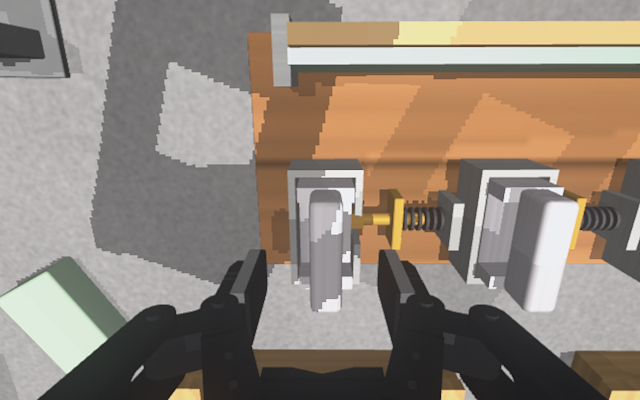

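```bash
python3 - <<'E'
from h import *
p0,Rm,o=tool()
p,d=ctrl.camera("wrist"); P=cloud("wrist",d,(p0,Rm)); v,u=np.indices(d.shape)
for a,b in((235,268),(378,412)):
    m=(v>248)&(v<300)&(u>a)&(u<b)&(P[...,0]>0.63)&(P[...,0]<0.69)&(P[...,2]>0.055)&(P[...,2]<0.13)
    s=P[m]; print(len(s),s.min(0).round(4),s.max(0).round(4))
    for z in np.arange(0.055,0.13,0.008):
        t=s[(s[:,2]>z)&(s[:,2]<z+0.008)]
        if len(t): print(round(z,3),len(t),t[:,:2].mean(0).round(4),t[:,1].min().round(4),t[:,1].max().round(4))
E
```

```text
1288 [ 0.6428 -0.172   0.0936] [ 0.666  -0.1597  0.13  ]
0.087 11 [ 0.6525 -0.1604] -0.1605 -0.1603
0.095 237 [ 0.6505 -0.1621] -0.172 -0.1599
0.103 346 [ 0.6485 -0.163 ] -0.1714 -0.1599
0.111 311 [ 0.647  -0.1622] -0.1695 -0.1599
0.119 295 [ 0.6453 -0.1623] -0.1668 -0.1597
0.127 88 [ 0.6445 -0.162 ] -0.1649 -0.16
1334 [ 0.6425 -0.1094  0.0962] [ 0.6654 -0.0966  0.13  ]
0.095 185 [ 0.6474 -0.1063] -0.1093 -0.0971
0.103 391 [ 0.6484 -0.1056] -0.1094 -0.0966
0.111 345 [ 0.6467 -0.1062] -0.1093 -0.0981
0.119 302 [ 0.645  -0.1067] -0.1093 -0.1002
0.127 111 [ 0.6441 -0.1066] -0.1092 -0.1024
```

The pad tips measure z≈0.094 while the TCP reads 0.068. So the pads sit about 20 mm behind the TCP, and I closed just above the block. I'll go about 20 mm lower, watching the force.

```bash
python3 -m creep '0.5 0.5 0 -0.1 0 0.002 0;0.5 0.4 0 0 0 0 0;0.5 0.3 0 0 0 0 0;0.5 0 0 0 0 0 0'
python3 - <<'E'
from h import *
plan([0.6535,-0.1338,0.048],np.pi/2+0.004)
p0,Rm,o=tool()
p,d=ctrl.camera("wrist"); cv2.imwrite("pics/w20.png",p); P=cloud("wrist",d,(p0,Rm)); v,u=np.indices(d.shape)
m=(v>240)&(v<300)&(((u>235)&(u<290))|((u>360)&(u<412)))&(abs(P[...,0]-p0[0])<0.013)&(P[...,2]>p0[2]-.01)&(abs(abs(P[...,1]-p0[1])-0.025)<.01)
print(np.percentile(P[m][:,2],[0,1,5]))
E
```

```text
time_s: 31.15
eef_pos: [0.6531, -0.1338, 0.0543]
eef_rot: [0.707, -0.002, 0.708, 0.001]
wrist_force: [0.5, -0.1, -0.3]
opening: 0.501
t 31.15 pos [ 0.6531 -0.1338  0.0543] open 0.501 F [ 0.5 -0.1 -0.3] q [-0.38  0.54  1.46 -0.    1.14 -1.95]
turn [ 0.    -0.001  0.001] shift_now(cm) [ 0.63 -0.    0.04] shift_after_turn [ 0.63 -0.    0.04]
turn [-3.141e+00 -1.000e-03 -2.000e-03] shift_now(cm) [ 0.63 -0.    0.04] shift_after_turn [ 0.63  0.   -0.04]
[0.04447807 0.05060285 0.08345508]
```

```bash
python3 -m creep '0.5 0.4 0 0 0 0 0;0.5 0.2 0 0 0 0 0;0.5 0 0 0 0 0 0;0.3 0 0 0 0 0 0;0.1 0 0 0 0 0 0;0 0 0 0 0 0 0;0 0 0 0 0 0 0;0 0 0 0 0 0 0'
python3 - <<'E'
from h import *
plan([0.6535,-0.1338,0.048],np.pi/2+0.004)
p,d=ctrl.camera("wrist"); cv2.imwrite("pics/w21.png",p)
E
```

```text
time_s: 32.2
eef_pos: [0.6534, -0.134, 0.0485]
eef_rot: [0.707, -0.002, 0.707, 0.001]
wrist_force: [-0.1, -0.1, -0.7]
opening: 0.17
t 32.2 pos [ 0.6534 -0.134   0.0485] open 0.17 F [-0.1 -0.1 -0.7] q [-0.38  0.55  1.47 -0.    1.13 -1.95]
turn [ 0.001 -0.     0.001] shift_now(cm) [0.05 0.02 0.01] shift_after_turn [0.05 0.02 0.01]
turn [-3.141e+00 -2.000e-03 -0.000e+00] shift_now(cm) [0.05 0.02 0.01] shift_after_turn [ 0.05 -0.02 -0.01]
```

View pics/w21.png

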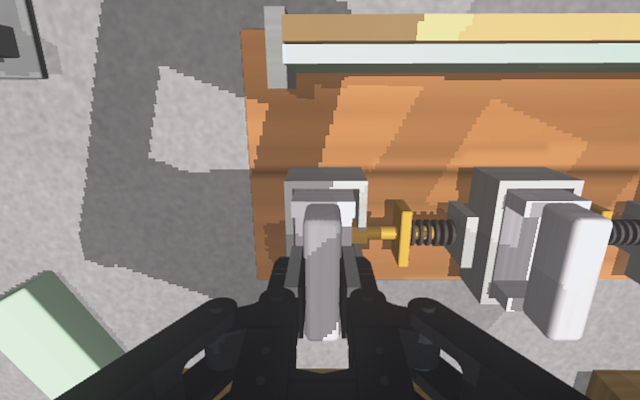

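Keeper 1 is gripped. I'll lift and carry it towards the bin.

```bash
python3 -m creep '0 -1 0 0 0 0 0;0 -2 0 0 0 0 0;0 -3 0 0 0 0 0;0 -4 0 0 0 0 0;0 -5 0 0 0 0 0;0 0 3 -1 0 0 0;0 0 5 -1.8 0 0 0;0 0 5 -1.8 0 0 0;0 0 5 -1.8 0 0 0;0 0 5 -1.8 0 0 0'
python3 -m creep '0 0 5 -1.8 0 0 0;0 0 4 -1.5 0 0 0;0 0 0 0 0 0 0;0 0 0 0 0 0 0'
python3 - <<'E'
from h import *
plan([0.50,0.31,0.20],np.pi/2+0.004)
p0,Rm,o=tool()
p,d=ctrl.camera("wrist"); cv2.imwrite("pics/w22.png",p); np.save("pics/w22.npy",d)
P=cloud("wrist",d,(p0,Rm)); v,u=np.indices(d.shape)
m=(P[...,2]>0.022)&(P[...,2]<0.036)&(P[...,1]>0.22)&(P[...,0]<0.65)
n,l,st,c=cv2.connectedComponentsWithStats(m.astype(np.uint8))
for i in range(1,n):
    if st[i,4]>150: s=P[l==i]; print(st[i],np.median(s,0).round(4),cv2.minAreaRect(s[:,:2].astype(np.float32)))
E
```

```text
time_s: 33.5
eef_pos: [0.5724, 0.0977, 0.2176]
eef_rot: [0.712, -0.001, 0.702, -0.002]
wrist_force: [0.9, -0.5, -1.8]
opening: 0.167
time_s: 34.0
eef_pos: [0.5378, 0.1941, 0.2237]
eef_rot: [0.715, -0.002, 0.699, 0.0]
wrist_force: [0.1, -1.3, -1.8]
opening: 0.166
t 34.0 pos [0.5378 0.1941 0.2237] open 0.166 F [ 0.1 -1.3 -1.8] q [ 0.14  0.14  1.62 -0.01  1.36 -1.43]
turn [-0.001  0.023  0.003] shift_now(cm) [ 2.26 11.61 -3.8 ] shift_after_turn [ 2.37 11.61 -3.73]
turn [ 3.14   0.004 -0.037] shift_now(cm) [ 2.26 11.61 -3.8 ] shift_after_turn [  2.37 -11.61   3.73]
[ 387    0  130  220 3905] [0.4706 0.3393 0.0296] ((0.4950329065322876, 0.32044148445129395), (0.21995390951633453, 0.11075258255004883), 1.2208422422409058)
[ 622    0   18   68 1119] [0.4118 0.4885 0.0294] ((0.4120821952819824, 0.4899507761001587), (0.06319796293973923, 0.01110706478357315), 16.915376663208008)
[559 188  48  49 505] [0.5857 0.4732 0.0291] ((0.5920212268829346, 0.4827575087547302), (0.027652669697999954, 0.06014677509665489), 63.756141662597656)
```

View pics/w22.png

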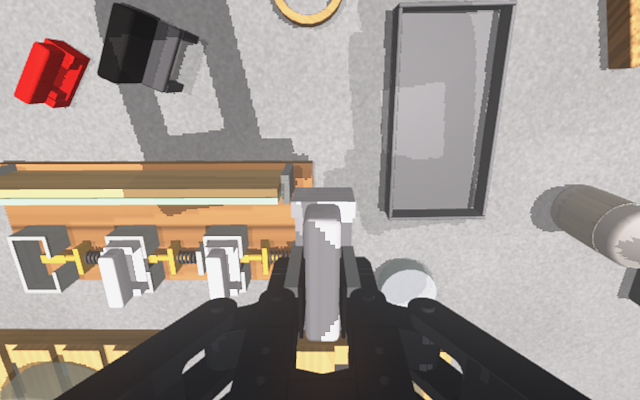

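Bin centre is (0.495, 0.320), with almost no yaw. Keeper 1 goes to its far end at (0.561, 0.322).

```bash
python3 -m creep '0 0 4 0.8 0 0.023 0.003;0 0 4 0.8 0 0 0;0 0 4 0.8 0 0 0;0 2 0.8 0 0 0 0;0 3 0 0 0 0 0;0 0 0 0 0 0 0;0 0 0 0 0 0 0'
python3 - <<'E'
from h import *
plan([0.561,0.322,0.035],np.pi/2+0.012)
E
```

```text
time_s: 34.92
eef_pos: [0.5681, 0.3151, 0.1732]
eef_rot: [0.707, 0.004, 0.707, -0.005]
wrist_force: [1.0, 0.6, -1.0]
opening: 0.164
t 34.92 pos [0.5681 0.3151 0.1732] open 0.164 F [ 1.   0.6 -1. ] q [ 0.33  0.37  1.44 -0.    1.33 -1.23]
turn [-0.024  0.001  0.002] shift_now(cm) [13.82  0.71 -0.74] shift_after_turn [13.82  0.7  -0.7 ]
turn [ 3.118e+00  3.000e-03 -2.000e-03] shift_now(cm) [13.82  0.71 -0.74] shift_after_turn [13.82 -0.7   0.7 ]
```

```bash
python3 -m creep '0 2 0.7 -0.7 -0.02 0 0;0 3 0 0 0 0 0;0 3 0 0 0 0 0;0 2 0 0 0 0 0;0 0 0 0 0 0 0;0 0 0 0 0 0 0'
python3 - <<'E'
from h import *
plan([0.561,0.322,0.036],np.pi/2+0.012)
E
```

```text
time_s: 35.67
eef_pos: [0.5622, 0.3228, 0.0722]
eef_rot: [0.709, -0.003, 0.705, 0.004]
wrist_force: [-0.4, -0.0, -1.1]
opening: 0.17
t 35.67 pos [0.5622 0.3228 0.0722] open 0.17 F [-0.4 -0.  -1.1] q [ 0.34  0.48  1.52 -0.    1.14 -1.24]
turn [-0.002  0.006 -0.   ] shift_now(cm) [ 3.62 -0.08 -0.14] shift_after_turn [ 3.62 -0.08 -0.12]
turn [ 3.14e+00 -1.00e-03 -1.00e-02] shift_now(cm) [ 3.62 -0.08 -0.14] shift_after_turn [3.62 0.08 0.12]
```

```bash
python3 -m creep '0 1.4 0 0 0 0.006 0;0 1.2 0 0 0 0 0;0 0.6 0 0 0 0 0;0 0.3 0 0 0 0 0;0 0 0 0 0 0 0'
python3 - <<'E'
from h import *
plan([0.561,0.322,0.036],np.pi/2+0.012)
E
```

```text
time_s: 36.3
eef_pos: [0.5639, 0.3234, 0.0369]
eef_rot: [0.708, -0.003, 0.706, 0.004]
wrist_force: [0.5, 0.5, -1.6]
opening: 0.17
t 36.3 pos [0.5639 0.3234 0.0369] open 0.17 F [ 0.5  0.5 -1.6] q [ 0.34  0.53  1.52  0.    1.09 -1.24]
turn [-0.002  0.003 -0.002] shift_now(cm) [ 0.09 -0.14 -0.29] shift_after_turn [ 0.09 -0.13 -0.29]
turn [ 3.14e+00 -3.00e-03 -5.00e-03] shift_now(cm) [ 0.09 -0.14 -0.29] shift_after_turn [0.09 0.13 0.29]
```

```bash
python3 -m creep '0 0.1 0 0 0 0 0;0 0 0 0 0 0 0;0.25 0 0 0 0 0 0;0.35 0 0 0 0 0 0;0.5 0 0 0 0 0 0;0.5 0 0 0 0 0 0;0.5 0 0 0 0 0 0'
python3 -m creep '0.5 -2 0 0 0 0 0;0.5 -3 0 0 0 0 0;0.5 -5 0 0 0 0 0;0.5 -5 0 0 0 0 0;0.5 0 -5 1.4 0 0 0;0.5 0 -5 1.4 0 0 0;0.5 0 -5 1.4 0 0 0;0.5 0 -5 1.4 0 0 0;0.5 0 0 0 0 0 0;0.5 0 0 0 0 0 0'
python3 - <<'E'
from h import *
plan([0.653,-0.0265,0.12],np.pi/2+0.004)
p,d=ctrl.camera("wrist"); cv2.imwrite("pics/w23.png",p)
E
```

```text
time_s: 37.17
eef_pos: [0.5654, 0.324, 0.038]
eef_rot: [0.71, -0.003, 0.705, 0.005]
wrist_force: [0.1, -0.3, 0.8]
opening: 0.502
time_s: 38.42
eef_pos: [0.6272, 0.1202, 0.2093]
eef_rot: [0.715, -0.003, 0.699, 0.006]
wrist_force: [-0.0, -0.4, -0.2]
opening: 0.499
t 38.42 pos [0.6272 0.1202 0.2093] open 0.499 F [-0.  -0.4 -0.2] q [ 0.    0.3   1.46  0.    1.36 -1.58]
turn [ 0.009  0.024 -0.005] shift_now(cm) [  8.92 -14.74   2.18] shift_after_turn [  8.93 -14.68   2.52]
turn [-3.132  0.007  0.037] shift_now(cm) [  8.92 -14.74   2.18] shift_after_turn [ 8.93 14.68 -2.52]
```

View pics/w23.png

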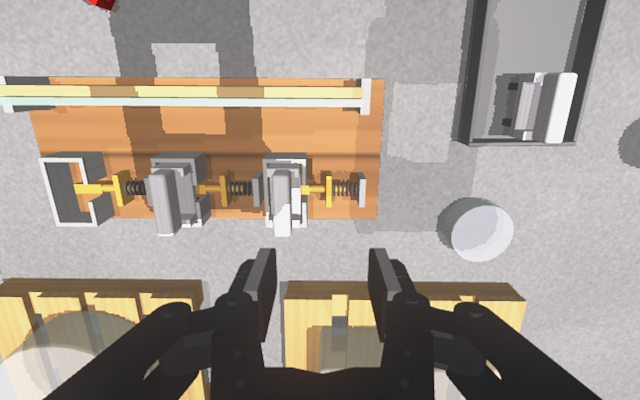

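Keeper 1 stands in the bin at (540,105). Next is keeper 3, the nearest, at (281,200).

```bash
python3 -m creep '0.5 0 -2 1.4 0.009 0.024 -0.005;0.5 2 -2 1.4 0 0 0;0.5 3 0 0 0 0 0;0.5 3 0 0 0 0 0;0.5 0 0 0 0 0 0;0.5 0 0 0 0 0 0'
python3 - <<'E'
from h import *
plan([0.653,0.081,0.0485],np.pi/2+0.004)
p0,Rm,o=tool()
p,d=ctrl.camera("wrist");P=cloud("wrist",d,(p0,Rm)); m=(P[...,2]>0.08)&(P[...,2]<0.095)&(P[...,0]>0.6)&(P[...,0]<0.7)
n,l,st,c=cv2.connectedComponentsWithStats(m.astype(np.uint8))
for i in range(1,n):
    if st[i,4]>150: s=P[l==i]; print(st[i],np.median(s,0).round(4),cv2.minAreaRect(s[:,:2].astype(np.float32)))
E
```

```text
time_s: 39.22
eef_pos: [0.6564, 0.0891, 0.1321]
eef_rot: [0.708, -0.006, 0.706, 0.006]
wrist_force: [0.1, -0.5, 0.5]
opening: 0.499
t 39.23 pos [0.6564 0.0891 0.1321] open 0.499 F [ 0.1 -0.5  0.5] q [-0.04  0.44  1.44  0.    1.26 -1.63]
turn [ 0.013  0.004 -0.   ] shift_now(cm) [ 8.36 -0.81 -0.38] shift_after_turn [ 8.36 -0.81 -0.34]
turn [-3.129  0.     0.006] shift_now(cm) [ 8.36 -0.81 -0.38] shift_after_turn [8.36 0.81 0.34]
[ 132  160   41   87 2441] [ 0.6507 -0.0224  0.0883] ((0.6532853245735168, -0.02439861185848713), (0.0590888187289238, 0.01635034568607807), 0.4959641695022583)
[ 302  161   25   88 2087] [0.6502 0.083  0.0883] ((0.6528753042221069, 0.08291885256767273), (0.05986333265900612, 0.015908081084489822), 0.13717973232269287)
```

```bash
python3 -m creep '0.5 1 -0.7 -0.3 0.01 0.004 0;0.5 1 0 0 0 0 0;0.5 1 0 0 0 0 0;0.5 0 0 0 0 0 0;0.5 0 0 0 0 0 0'
python3 - <<'E'
from h import *
plan([0.653,0.082,0.0485],np.pi/2+0.004)
E
```

```text
time_s: 39.9
eef_pos: [0.6544, 0.0817, 0.1025]
eef_rot: [0.708, -0.002, 0.706, 0.002]
wrist_force: [-0.5, -0.3, 0.6]
opening: 0.499
t 39.9 pos [0.6544 0.0817 0.1025] open 0.499 F [-0.5 -0.3  0.6] q [-0.06  0.46  1.47  0.    1.21 -1.63]
turn [0.002 0.003 0.   ] shift_now(cm) [ 5.4   0.03 -0.15] shift_after_turn [ 5.4   0.03 -0.14]
turn [-3.14  -0.     0.004] shift_now(cm) [ 5.4   0.03 -0.15] shift_after_turn [ 5.4  -0.03  0.14]
```

```bash
python3 -m creep '0.5 1.5 0.03 -0.14 0 0.003 0;0.5 1.5 0 0 0 0 0;0.5 1 0 0 0 0 0;0.5 0.8 0 0 0 0 0;0.5 0 0 0 0 0 0'
python3 - <<'E'
from h import *
plan([0.653,0.082,0.0485],np.pi/2+0.004)
p,d=ctrl.camera("wrist"); cv2.imwrite("pics/w24.png",p)
E
```

```text
time_s: 40.52
eef_pos: [0.6522, 0.0821, 0.0501]
eef_rot: [0.706, -0.002, 0.708, 0.002]
wrist_force: [0.7, -0.3, -0.4]
opening: 0.496
t 40.52 pos [0.6522 0.0821 0.0501] open 0.496 F [ 0.7 -0.3 -0.4] q [-0.05  0.53  1.49 -0.    1.12 -1.63]
turn [ 0.002 -0.002  0.   ] shift_now(cm) [ 0.16 -0.01  0.08] shift_after_turn [ 0.16 -0.01  0.08]
turn [-3.14e+00 -0.00e+00 -3.00e-03] shift_now(cm) [ 0.16 -0.01  0.08] shift_after_turn [ 0.16  0.01 -0.08]
```

View pics/w24.png

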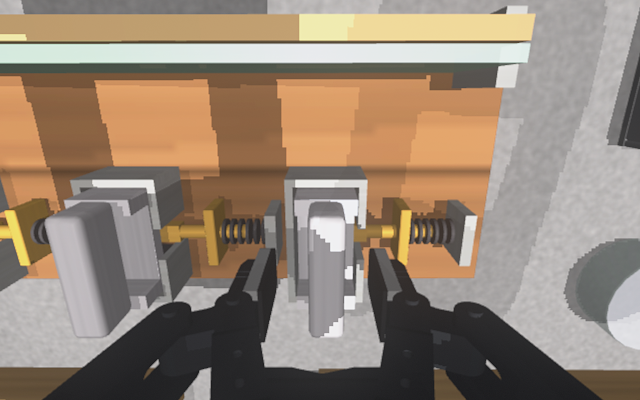

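```bash
python3 -m creep '0.5 0.15 0.15 0.08 0 0 0;0.5 0 0 0 0 0 0;0.3 0 0 0 0 0 0;0.1 0 0 0 0 0 0;0 0 0 0 0 0 0;0 0 0 0 0 0 0;0 0 0 0 0 0 0'
python3 - <<'E'
from h import *
plan([0.495,0.3204,0.2],np.pi/2+0.012)
E
```

```text
time_s: 41.45
eef_pos: [0.6547, 0.0837, 0.051]
eef_rot: [0.708, -0.002, 0.706, 0.002]
wrist_force: [0.2, 0.6, 0.4]
opening: 0.168
t 41.45 pos [0.6547 0.0837 0.051 ] open 0.168 F [0.2 0.6 0.4] q [-0.05  0.53  1.49 -0.    1.12 -1.63]
turn [-0.006  0.002  0.   ] shift_now(cm) [-14.93  23.76 -15.8 ] shift_after_turn [-14.9   23.86 -15.69]
turn [ 3.136e+00  0.000e+00 -3.000e-03] shift_now(cm) [-14.93  23.76 -15.8 ] shift_after_turn [-14.9  -23.86  15.69]
```

```bash
python3 -m creep '0 -1 0 0 0 0 0;0 -2 0 0 0 0 0;0 -3 0 0 0 0 0;0 -4 0 0 0 0 0;0 -4 2 -1.4 0 0 0;0 0 5 -3.4 0 0 0;0 0 5 -3.4 0 0 0;0 0 5 -3.4 0 0 0;0 0 3 -2 0 0 0;0 0 0 0 0 0 0'
python3 - <<'E'
from h import *
plan([0.49,0.3205,0.15],np.pi/2+0.012)
E
```

```text
time_s: 42.7
eef_pos: [0.5167, 0.2885, 0.21]
eef_rot: [0.713, 0.0, 0.701, 0.003]
wrist_force: [0.8, -0.3, -1.7]
opening: 0.169
t 42.7 pos [0.5167 0.2885 0.21  ] open 0.169 F [ 0.8 -0.3 -1.7] q [ 0.31  0.2   1.58 -0.    1.34 -1.26]
turn [-0.008  0.017 -0.004] shift_now(cm) [ 5.97  3.19 -2.76] shift_after_turn [ 6.    3.23 -2.63]
turn [ 3.133 -0.006 -0.026] shift_now(cm) [ 5.97  3.19 -2.76] shift_after_turn [ 6.   -3.23  2.63]
```

```bash
python3 -m creep '0 1 3.2 -2.7 -0.008 0.017 -0.004;0 3 0 0 0 0 0;0 2 0 0 0 0 0;0 0 0 0 0 0 0;0 0 0 0 0 0 0'
python3 - <<'E'
from h import *
plan([0.49,0.3205,0.038],np.pi/2+0.012)
E
```

```text
time_s: 43.32
eef_pos: [0.494, 0.3199, 0.1558]
eef_rot: [0.71, -0.003, 0.704, 0.004]
wrist_force: [0.0, -0.4, -2.0]
opening: 0.171
t 43.33 pos [0.494  0.3199 0.1558] open 0.171 F [ 0.  -0.4 -2. ] q [ 0.37  0.26  1.63 -0.    1.25 -1.21]
turn [-0.002  0.009 -0.001] shift_now(cm) [11.78  0.05 -0.51] shift_after_turn [11.78  0.06 -0.4 ]
turn [ 3.14e+00 -2.00e-03 -1.50e-02] shift_now(cm) [11.78  0.05 -0.51] shift_after_turn [11.78 -0.06  0.4 ]
```

```bash
python3 -m creep '0 2 0 -0.4 0 0.009 0;0 3 0 0 0 0 0;0 2 0 0 0 0 0;0 1 0 0 0 0 0;0 0 0 0 0 0 0;0 0 0 0 0 0 0'
python3 - <<'E'
from h import *
plan([0.49,0.3205,0.038],np.pi/2+0.012)
E
```

```text
time_s: 44.08
eef_pos: [0.4922, 0.3195, 0.0745]
eef_rot: [0.708, -0.002, 0.706, 0.004]
wrist_force: [-0.1, 0.6, -0.9]
opening: 0.167
t 44.08 pos [0.4922 0.3195 0.0745] open 0.167 F [-0.1  0.6 -0.9] q [ 0.37  0.36  1.68  0.    1.1  -1.21]
turn [-0.004  0.004 -0.003] shift_now(cm) [ 3.65  0.09 -0.24] shift_after_turn [ 3.65  0.1  -0.22]
turn [ 3.138 -0.005 -0.006] shift_now(cm) [ 3.65  0.09 -0.24] shift_after_turn [ 3.65 -0.1   0.22]
```

```bash
python3 -m creep '0 1.4 0.1 -0.2 0 0.004 0;0 1.2 0 0 0 0 0;0 0.6 0 0 0 0 0;0 0.2 0 0 0 0 0;0 0 0 0 0 0 0'
python3 - <<'E'
from h import *
plan([0.49,0.3205,0.037],np.pi/2+0.012)
E
```

```text
time_s: 44.7
eef_pos: [0.4909, 0.3211, 0.0392]
eef_rot: [0.707, -0.002, 0.707, 0.004]
wrist_force: [0.0, 0.2, -0.4]
opening: 0.17
t 44.7 pos [0.4909 0.3211 0.0392] open 0.17 F [ 0.   0.2 -0.4] q [ 0.38  0.41  1.7   0.    1.04 -1.21]
turn [-0.004  0.001 -0.004] shift_now(cm) [ 0.22 -0.06 -0.09] shift_after_turn [ 0.22 -0.06 -0.09]
turn [ 3.138e+00 -6.000e-03 -2.000e-03] shift_now(cm) [ 0.22 -0.06 -0.09] shift_after_turn [0.22 0.06 0.09]
```

Release, retreat and head for keeper 2.

```bash
python3 -m creep '0 0.2 0 0 0 0 0;0 0 0 0 0 0 0;0.25 0 0 0 0 0 0;0.35 0 0 0 0 0 0;0.5 0 0 0 0 0 0;0.5 0 0 0 0 0 0;0.5 0 0 0 0 0 0'
python3 -m creep '0.5 -2 0 0 0 0 0;0.5 -3 0 0 0 0 0;0.5 -5 0 0 0 0 0;0.5 -5 0 0 0 0 0;0.5 0 -5 2.3 0 0 0;0.5 0 -5 2.3 0 0 0;0.5 0 -5 2.3 0 0 0;0.5 0 -5 2.3 0 0 0;0.5 0 -5 2.3 0 0 0;0.5 0 -5 2.3 0 0 0'
python3 -m creep '0.5 0 0 0 0 0 0;0.5 0 0 0 0 0 0'
python3 - <<'E'
from h import *
plan([0.653,-0.0255,0.15],np.pi/2+0.004)
p,d=ctrl.camera("wrist"); cv2.imwrite("pics/w25.png",p)
E
```

```text
time_s: 45.58
eef_pos: [0.4925, 0.3217, 0.039]
eef_rot: [0.709, -0.001, 0.705, 0.005]
wrist_force: [-0.1, 0.4, 0.5]
opening: 0.498
time_s: 46.82
eef_pos: [0.6386, 0.0187, 0.2109]
eef_rot: [0.715, -0.004, 0.699, 0.009]
wrist_force: [0.5, 0.0, 0.7]
opening: 0.499
time_s: 47.08
eef_pos: [0.6399, 0.0148, 0.2134]
eef_rot: [0.716, -0.002, 0.698, 0.007]
wrist_force: [-1.0, 0.3, -0.3]
opening: 0.503
t 47.08 pos [0.6399 0.0148 0.2134] open 0.503 F [-1.   0.3 -0.3] q [-0.17  0.3   1.45  0.01  1.37 -1.75]
turn [ 0.008  0.024 -0.006] shift_now(cm) [ 6.35 -4.08  1.1 ] shift_after_turn [ 6.34 -4.03  1.29]
turn [-3.133  0.01   0.038] shift_now(cm) [ 6.35 -4.08  1.1 ] shift_after_turn [ 6.34  4.03 -1.29]
```

View pics/w25.png

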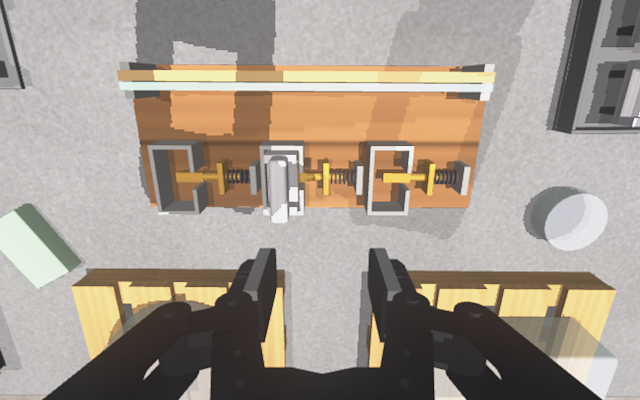

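Only keeper 2 is left in the cradle, at (280,188); the bin holds two at the upper right.

```bash
python3 -m creep '0.5 1 -2 0.6 0.008 0.024 -0.006;0.5 3 -2 0.6 0 0 0;0.5 3 0 0 0 0 0;0.5 1 0 0 0 0 0;0.5 0 0 0 0 0 0;0.5 0 0 0 0 0 0'
python3 - <<'E'
from h import *
p0,Rm,o=tool()
plan([0.653,-0.0255,0.0495],np.pi/2+0.004)
p,d=ctrl.camera("wrist");P=cloud("wrist",d,(p0,Rm)); m=(P[...,2]>0.08)&(P[...,2]<0.095)&(P[...,0]>0.6)&(P[...,0]<0.7)
n,l,st,c=cv2.connectedComponentsWithStats(m.astype(np.uint8))
for i in range(1,n):
    if st[i,4]>150: s=P[l==i]; print(st[i],np.median(s,0).round(4),cv2.minAreaRect(s[:,:2].astype(np.float32)))
E
```

```text
time_s: 47.88
eef_pos: [0.6532, -0.0171, 0.1373]
eef_rot: [0.709, -0.006, 0.705, 0.005]
wrist_force: [-0.2, 0.0, 0.2]
opening: 0.498
t 47.88 pos [ 0.6532 -0.0171  0.1373] open 0.498 F [-0.2  0.   0.2] q [-0.21  0.41  1.46  0.    1.26 -1.79]
turn [0.012 0.006 0.001] shift_now(cm) [ 8.78 -0.83 -0.09] shift_after_turn [ 8.78 -0.84 -0.03]
turn [-3.13e+00 -1.00e-03  9.00e-03] shift_now(cm) [ 8.78 -0.83 -0.09] shift_after_turn [8.78 0.84 0.03]
[ 300  165   24   85 1968] [ 0.6506 -0.0251  0.0883] ((0.6533857583999634, -0.02496357075870037), (0.015834806486964226, 0.05928083136677742), 89.69921875)
```

```bash
python3 -m creep '0.5 1 -0.8 0 0.01 0.006 0;0.5 1.3 0 0 0 0 0;0.5 1 0 0 0 0 0;0.5 0 0 0 0 0 0;0.5 0 0 0 0 0 0'
python3 - <<'E'
from h import *
plan([0.653,-0.025,0.0495],np.pi/2+0.004)
E
```

```text
time_s: 48.55
eef_pos: [0.6541, -0.0261, 0.1033]
eef_rot: [0.707, -0.002, 0.707, 0.001]
wrist_force: [-0.0, 0.4, 0.2]
opening: 0.499
t 48.55 pos [ 0.6541 -0.0261  0.1033] open 0.499 F [-0.   0.4  0.2] q [-0.22  0.46  1.48 -0.    1.21 -1.8 ]
turn [0.001 0.001 0.001] shift_now(cm) [ 5.38  0.11 -0.12] shift_after_turn [ 5.38  0.11 -0.11]
turn [-3.141e+00 -2.000e-03  2.000e-03] shift_now(cm) [ 5.38  0.11 -0.12] shift_after_turn [ 5.38 -0.11  0.11]
```

```bash
python3 -m creep '0.5 1.5 0.1 -0.1 0 0 0;0.5 1.5 0 0 0 0 0;0.5 1 0 0 0 0 0;0.5 0.8 0 0 0 0 0;0.5 0 0 0 0 0 0;0.3 0 0 0 0 0 0;0.1 0 0 0 0 0 0;0 0 0 0 0 0 0;0 0 0 0 0 0 0;0 0 0 0 0 0 0'
python3 - <<'E'
from h import *
plan([0.428,0.319,0.2],np.pi/2+0.012)
E
```

```text
time_s: 49.8
eef_pos: [0.6532, -0.0249, 0.0523]
eef_rot: [0.708, -0.002, 0.707, 0.001]
wrist_force: [-0.5, -0.0, -2.1]
opening: 0.165
t 49.8 pos [ 0.6532 -0.0249  0.0523] open 0.165 F [-0.5 -0.  -2.1] q [-0.22  0.52  1.5  -0.    1.12 -1.79]
turn [-0.007  0.002  0.001] shift_now(cm) [-14.84  34.48 -22.34] shift_after_turn [-14.77  34.66 -22.11]
turn [ 3.134e+00  2.000e-03 -2.000e-03] shift_now(cm) [-14.84  34.48 -22.34] shift_after_turn [-14.77 -34.66  22.11]
```

```bash
python3 -m creep '0 -1 0 0 0 0 0;0 -2 0 0 0 0 0;0 -3 0 0 0 0 0;0 -4 0 0 0 0 0;0 -4 2 -1.4 0 0 0;0 0 4.5 -3 0 0 0;0 0 4.5 -3 0 0 0;0 0 4.5 -3 0 0 0;0 0 4.5 -3 0 0 0;0 0 4.5 -3 0 0 0'
python3 -m creep '0 0 4.5 -3 0 0 0;0 0 0 0 0 0 0;0 0 0 0 0 0 0'
python3 - <<'E'
from h import *
plan([0.427,0.319,0.15],np.pi/2+0.012)
E
```

```text
time_s: 51.05
eef_pos: [0.4897, 0.2229, 0.2117]
eef_rot: [0.715, 0.001, 0.699, -0.001]
wrist_force: [0.5, 0.1, -0.6]
opening: 0.164
time_s: 51.42
eef_pos: [0.4577, 0.2725, 0.2165]
eef_rot: [0.717, -0.0, 0.697, 0.002]
wrist_force: [0.5, -0.7, -2.4]
opening: 0.172
t 51.42 pos [0.4577 0.2725 0.2165] open 0.172 F [ 0.5 -0.7 -2.4] q [ 0.32  0.06  1.73 -0.01  1.33 -1.25]
turn [-0.009  0.028 -0.002] shift_now(cm) [ 6.57  4.64 -3.24] shift_after_turn [ 6.65  4.68 -3.01]
turn [ 3.133e+00 -3.000e-03 -4.400e-02] shift_now(cm) [ 6.57  4.64 -3.24] shift_after_turn [ 6.65 -4.68  3.01]
```

```bash
python3 -m creep '0 1 4 -3 -0.009 0.028 -0.002;0 3 0.7 0 0 0 0;0 2 0 0 0 0 0;0 0 0 0 0 0 0;0 0 0 0 0 0 0'
python3 - <<'E'
from h import *
plan([0.427,0.319,0.039],np.pi/2+0.012)
E
```

```text
time_s: 52.05
eef_pos: [0.434, 0.3166, 0.159]
eef_rot: [0.71, -0.001, 0.705, 0.002]
wrist_force: [0.4, 0.6, -2.1]
opening: 0.165
t 52.05 pos [0.434  0.3166 0.159 ] open 0.165 F [ 0.4  0.6 -2.1] q [ 0.41  0.14  1.76 -0.    1.24 -1.16]
turn [-0.009  0.007 -0.001] shift_now(cm) [12.    0.22 -0.78] shift_after_turn [12.    0.25 -0.7 ]
turn [ 3.133e+00 -2.000e-03 -1.100e-02] shift_now(cm) [12.    0.22 -0.78] shift_after_turn [12.   -0.25  0.7 ]
```

```bash
python3 -m creep '0 2 0.2 -0.7 -0.008 0.007 0;0 3 0 0 0 0 0;0 2 0 0 0 0 0;0 1 0 0 0 0 0;0 0 0 0 0 0 0;0 0 0 0 0 0 0'
python3 - <<'E'
from h import *
plan([0.427,0.319,0.039],np.pi/2+0.012)
p,d=ctrl.camera("wrist"); cv2.imwrite("pics/w26.png",p)
E
```

```text
time_s: 52.8
eef_pos: [0.4284, 0.3186, 0.0774]
eef_rot: [0.708, -0.002, 0.706, 0.005]
wrist_force: [0.3, 0.5, -1.2]
opening: 0.166
t 52.8 pos [0.4284 0.3186 0.0774] open 0.166 F [ 0.3  0.5 -1.2] q [ 0.42  0.25  1.82  0.    1.07 -1.17]
turn [-0.001  0.003 -0.003] shift_now(cm) [ 3.84  0.03 -0.15] shift_after_turn [ 3.84  0.04 -0.14]
turn [ 3.14  -0.005 -0.004] shift_now(cm) [ 3.84  0.03 -0.15] shift_after_turn [ 3.84 -0.04  0.14]
```

View pics/w26.png

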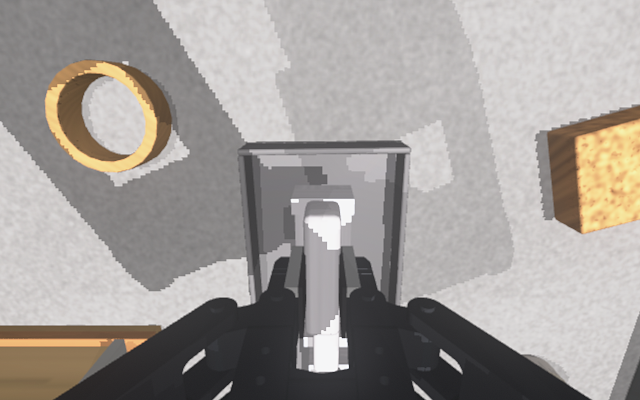

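```bash
python3 -m creep '0 1.4 0 -0.15 0 0.003 0;0 1.2 0 0 0 0 0;0 0.6 0 0 0 0 0;0 0.2 0 0 0 0 0;0 0 0 0 0 0 0;0 0 0 0 0 0 0'
python3 - <<'E'
from h import *
plan([0.427,0.319,0.038],np.pi/2+0.012)
E
```

```text
time_s: 53.6
eef_pos: [0.4276, 0.3191, 0.042]
eef_rot: [0.708, -0.002, 0.707, 0.005]
wrist_force: [-0.3, -0.3, -1.1]
opening: 0.166
t 53.6 pos [0.4276 0.3191 0.042 ] open 0.166 F [-0.3 -0.3 -1.1] q [ 0.42  0.3   1.83  0.    1.   -1.17]
turn [-0.001  0.001 -0.004] shift_now(cm) [ 0.4  -0.01 -0.06] shift_after_turn [ 0.4  -0.01 -0.06]
turn [ 3.14e+00 -7.00e-03 -2.00e-03] shift_now(cm) [ 0.4  -0.01 -0.06] shift_after_turn [0.4  0.01 0.06]
```

```bash
python3 -m creep '0 0.35 0 0 0 0 0;0 0 0 0 0 0 0;0.25 0 0 0 0 0 0;0.35 0 0 0 0 0 0;0.5 0 0 0 0 0 0;0.5 0 0 0 0 0 0;0.5 0 0 0 0 0 0'
python3 -m creep '0.5 -2 0 0 0 0 0;0.5 -3 0 0 0 0 0;0.5 -5 0 0 0 0 0;0.5 -5 0 0 0 0 0;0.5 -3 0 0 0 0 0;0.5 0 -5 0 0 0 0;0.5 0 -5 0 0 0 0;0.5 0 -5 0 0 0 0;0.5 0 0 0 0 0 0;0.5 0 0 0 0 0 0'
python3 - <<'E'
from h import *
plan([0.42,0.1,0.24],np.pi/2+0.004)
p,d=ctrl.camera("wrist"); cv2.imwrite("pics/w27.png",p); np.save("pics/w27.npy",d)
p,d=ctrl.camera("scene"); cv2.imwrite("pics/s27.png",p)
E
```

```text
time_s: 54.48
eef_pos: [0.4289, 0.3197, 0.0398]
eef_rot: [0.709, -0.002, 0.706, 0.006]
wrist_force: [-0.3, -0.2, 0.4]
opening: 0.505
time_s: 55.72
eef_pos: [0.4299, 0.165, 0.2258]
eef_rot: [0.71, -0.002, 0.705, 0.006]
wrist_force: [0.1, -0.2, 0.7]
opening: 0.5
t 55.73 pos [0.4299 0.165  0.2258] open 0.5 F [ 0.1 -0.2  0.7] q [ 0.1  -0.11  1.87  0.    1.37 -1.48]
turn [ 0.008  0.007 -0.005] shift_now(cm) [-1.46 -6.48 -1.06] shift_after_turn [-1.42 -6.49 -1.02]
turn [-3.134  0.008  0.011] shift_now(cm) [-1.46 -6.48 -1.06] shift_after_turn [-1.42  6.49  1.02]
```

View pics/w27.png

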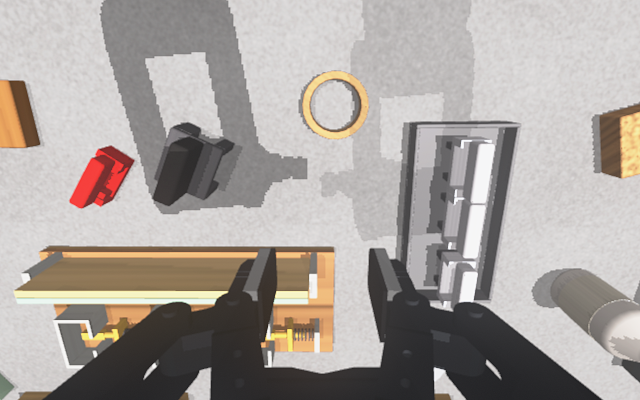

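View pics/s27.png

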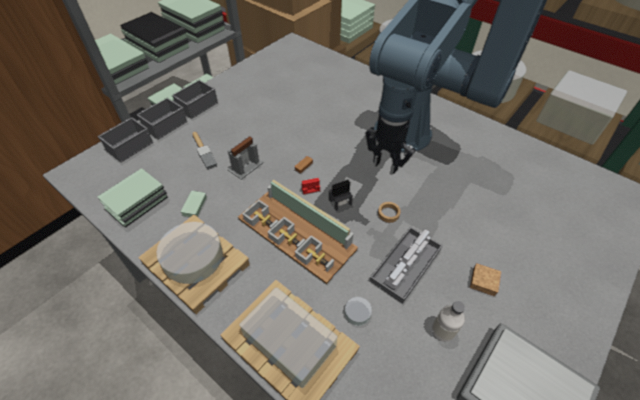

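All three keepers are in the bin at about (465,215) in the wrist view, and the fork is in its stand. The clamp is the black one at (183,165). I'll move over it.

```bash
python3 -m creep '0.7 0 -4 0 0.008 0.007 -0.005;0.7 0 -4 0 0 0 0;0.7 0 -4 0 0 0 0;0.7 0 -1.5 0 0 0 0;0.7 0 0 0 0 0 0;0.7 0 0 0 0 0 0'
python3 - <<'E'
from h import *
plan([0.43,0.03,0.24],np.pi/2+0.004)
p0,Rm,o=tool()
p,d=ctrl.camera("wrist"); cv2.imwrite("pics/w28.png",p); np.save("pics/w28.npy",d)
P=cloud("wrist",d,(p0,Rm)); v,u=np.indices(d.shape)
m=(P[...,2]>0.082)&(P[...,2]<0.098)&(P[...,0]<0.52)&(v<250)
n,l,st,c=cv2.connectedComponentsWithStats(m.astype(np.uint8))
for i in range(1,n):
    if st[i,4]>100: s=P[l==i]; print(st[i],np.median(s,0).round(4),cv2.minAreaRect(s[:,:2].astype(np.float32)))
m=(P[...,2]>0.01)&(P[...,2]<0.098)&(P[...,0]<0.52)&(v<250)
n,l,st,c=cv2.connectedComponentsWithStats(m.astype(np.uint8))
for i in range(1,n):
    if st[i,4]>100: s=P[l==i]; print(st[i],np.median(s,0).round(4),cv2.minAreaRect(s[:,:2].astype(np.float32)))
E
```

```text
time_s: 56.58
eef_pos: [0.4318, 0.0338, 0.2249]
eef_rot: [0.706, -0.006, 0.708, 0.007]
wrist_force: [0.0, 0.3, -0.7]
opening: 0.7
t 56.58 pos [0.4318 0.0338 0.2249] open 0.7 F [ 0.   0.3 -0.7] q [-0.2  -0.17  1.92  0.    1.39 -1.79]
turn [ 0.014 -0.002 -0.001] shift_now(cm) [-1.51 -0.38 -0.19] shift_after_turn [-1.51 -0.38 -0.18]
turn [-3.127e+00  2.000e-03 -3.000e-03] shift_now(cm) [-1.51 -0.38 -0.19] shift_after_turn [-1.51  0.38  0.18]
[ 294  142   43   65 1295] [0.4264 0.0266 0.0923] ((0.42854776978492737, 0.025970038026571274), (0.018099481239914894, 0.0602162666618824), 65.45543670654297)
[ 424   73   71   68 1960] [0.3671 0.1797 0.0239] ((0.3689037561416626, 0.17701369524002075), (0.06901946663856506, 0.06918463110923767), 42.00564193725586)
[ 109   80   44   68 2261] [ 0.3809 -0.1692  0.0226] ((0.3825739920139313, -0.17253682017326355), (0.06987318396568298, 0.03173987939953804), 0.5801994800567627)
[ 280  124   72   83 3438] [0.4241 0.0249 0.0493] ((0.42847520112991333, 0.025935670360922813), (0.05595216155052185, 0.06031749024987221), 65.4142837524414)
[ 511  125  129  125 9574] [0.4464 0.3118 0.0344] ((0.45303666591644287, 0.31911081075668335), (0.13592754304409027, 0.11182515323162079), 1.177835464477539)
[ 192  147   54   62 1407] [ 0.4443 -0.0791  0.0473] ((0.4499756097793579, -0.0831972062587738), (0.029949167743325233, 0.06081504747271538), 55.00579833984375)
[  0 189  34  37 806] [ 0.4779 -0.3073  0.0279] ((0.48736220598220825, -0.3202287256717682), (0.037232231348752975, 0.03412327170372009), 3.9347712993621826)
```

View pics/w28.png

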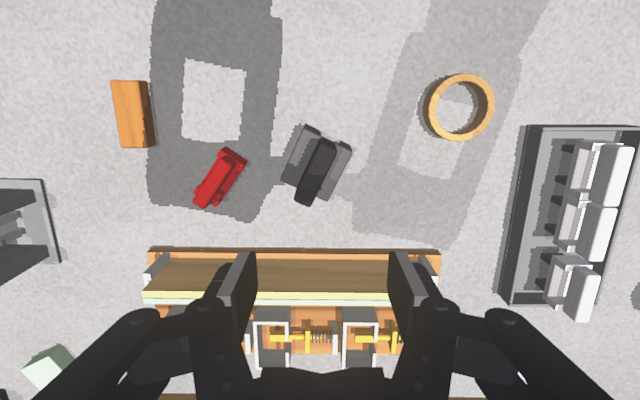

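The clamp is the only black ribbed piece, at (317,168), and the red piece at (220,178) is the look-alike keeper. Three silver keepers stand in the bin at (595,220). The rib centre is (0.4285, 0.026) and its short axis lies at 65.4°. I'll align the tool.

```bash
python3 - <<'E'
from h import *
plan([0.4285,0.026,0.15],np.radians(65.4))
E
python3 -m creep '0.7 1 0 0 0.15 0 0;0.7 2 0 0 0.15 0 0;0.7 2 0 0 0.15 0 0;0.7 0 0 0 0 0 0;0.7 0 0 0 0 0 0'
python3 - <<'E'
from h import *
plan([0.4285,0.026,0.15],np.radians(65.4))
E
```

```text
t 56.62 pos [0.4318 0.0339 0.2249] open 0.702 F [ 0.4 -0.1 -0.2] q [-0.2  -0.17  1.92  0.    1.39 -1.79]
turn [ 0.448 -0.002 -0.001] shift_now(cm) [ 7.49 -0.79 -0.33] shift_after_turn [ 7.49 -0.85  0.03]
turn [-2.693e+00  1.000e-03 -3.000e-03] shift_now(cm) [ 7.49 -0.79 -0.33] shift_after_turn [ 7.49  0.85 -0.03]
time_s: 57.25
eef_pos: [0.4324, 0.0387, 0.1748]
eef_rot: [0.69, 0.152, 0.691, -0.151]
wrist_force: [0.3, 0.3, -0.3]
opening: 0.699
t 57.25 pos [0.4324 0.0387 0.1748] open 0.699 F [ 0.3  0.3 -0.3] q [-0.19 -0.11  1.98  0.    1.27 -1.33]
turn [-0.003 -0.001 -0.002] shift_now(cm) [ 2.47 -1.32  0.18] shift_after_turn [ 2.48 -1.31  0.17]
turn [ 3.138e+00 -3.000e-03  1.000e-03] shift_now(cm) [ 2.47 -1.32  0.18] shift_after_turn [ 2.48  1.31 -0.17]
```

```bash
python3 -m creep '0.7 1 -1.3 0.2 0 0 0;0.7 1.5 0 0 0 0 0;0.7 0 0 0 0 0 0;0.7 0 0 0 0 0 0'
python3 - <<'E'
from h import *
plan([0.4285,0.026,0.04],np.radians(65.4))
p0,Rm,o=tool()
p,d=ctrl.camera("wrist"); cv2.imwrite("pics/w29.png",p)
P=cloud("wrist",d,(p0,Rm)); v,u=np.indices(d.shape)
m=(P[...,2]>0.082)&(P[...,2]<0.098)&(P[...,0]<0.5)&(v<300)&(u>250)&(u<390)
n,l,st,c=cv2.connectedComponentsWithStats(m.astype(np.uint8))
for i in range(1,n):
    if st[i,4]>100: s=P[l==i]; print(st[i],np.median(s,0).round(4),cv2.minAreaRect(s[:,:2].astype(np.float32)))
E
```

```text
time_s: 57.75
eef_pos: [0.4293, 0.025, 0.1493]
eef_rot: [0.691, 0.151, 0.69, -0.15]
wrist_force: [-0.1, 0.3, 0.6]
opening: 0.7
t 57.75 pos [0.4293 0.025  0.1493] open 0.7 F [-0.1  0.3  0.6] q [-0.22 -0.09  2.02  0.    1.21 -1.36]
turn [ 0.     0.001 -0.002] shift_now(cm) [10.93  0.04 -0.13] shift_after_turn [10.93  0.06 -0.12]
turn [-3.141e+00  3.000e-03  2.000e-03] shift_now(cm) [10.93  0.04 -0.13] shift_after_turn [10.93 -0.06  0.12]
[ 311  159   27   84 2104] [0.4253 0.0275 0.0924] ((0.4280845522880554, 0.026493240147829056), (0.017949353903532028, 0.059320494532585144), 65.23822021484375)
```

View pics/w29.png

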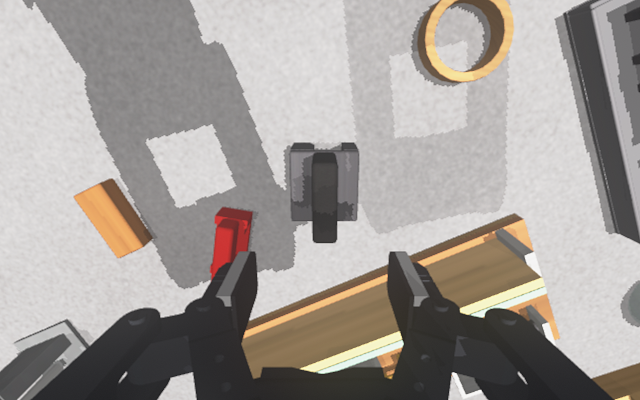

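```bash
python3 -m creep '0.5 2 0.1 -0.1 0 0 0;0.5 2 0 0 0 0 0;0.5 2 0 0 0 0 0;0.5 0 0 0 0 0 0;0.5 0 0 0 0 0 0'
python3 - <<'E'
from h import *
plan([0.4283,0.0262,0.04],np.radians(65.3))
E
```

```text
time_s: 58.42
eef_pos: [0.4314, 0.0263, 0.0904]
eef_rot: [0.693, 0.151, 0.689, -0.15]
wrist_force: [-0.4, -0.3, -0.2]
opening: 0.496
t 58.42 pos [0.4314 0.0263 0.0904] open 0.496 F [-0.4 -0.3 -0.2] q [-0.22  0.    2.06  0.    1.07 -1.36]
turn [ 0.003  0.006 -0.003] shift_now(cm) [ 5.04 -0.15 -0.3 ] shift_after_turn [ 5.04 -0.14 -0.27]
turn [-3.139  0.005  0.009] shift_now(cm) [ 5.04 -0.15 -0.3 ] shift_after_turn [5.04 0.14 0.27]
```

```bash
python3 -m creep '0.5 1.5 -0.15 -0.3 0.003 0.006 -0.003;0.5 1.5 0 0 0 0 0;0.5 1 0 0 0 0 0;0.5 0.5 0 0 0 0 0;0.5 0 0 0 0 0 0'
python3 - <<'E'
from h import *
plan([0.4283,0.0262,0.04],np.radians(65.3))
p,d=ctrl.camera("wrist"); cv2.imwrite("pics/w30.png",p)
E
```

```text
time_s: 59.05
eef_pos: [0.4293, 0.0259, 0.0445]
eef_rot: [0.692, 0.151, 0.69, -0.151]
wrist_force: [-0.6, -0.6, 0.2]
opening: 0.5
t 59.05 pos [0.4293 0.0259 0.0445] open 0.5 F [-0.6 -0.6  0.2] q [-0.22  0.09  2.09 -0.    0.96 -1.36]
turn [-0.     0.003 -0.001] shift_now(cm) [ 0.45 -0.01 -0.1 ] shift_after_turn [ 0.45 -0.01 -0.1 ]
turn [ 3.141e+00 -1.000e-03 -4.000e-03] shift_now(cm) [ 0.45 -0.01 -0.1 ] shift_after_turn [0.45 0.01 0.1 ]
```

View pics/w30.png

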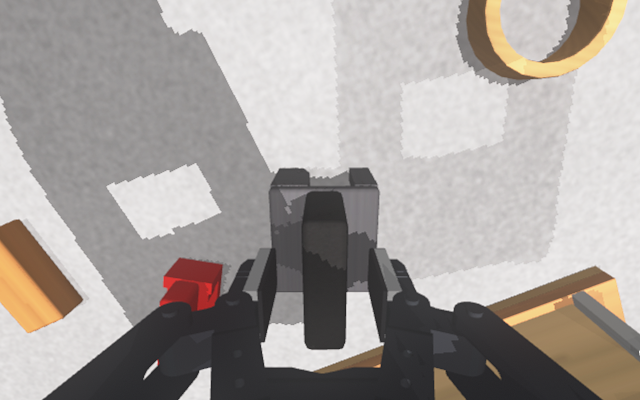

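The rib is centred between the pads, so I'll close.

```bash
python3 -m creep '0.5 0.4 0 -0.1 0 0 0;0.3 0 0 0 0 0 0;0.1 0 0 0 0 0 0;0 0 0 0 0 0 0;0 0 0 0 0 0 0;0 0 0 0 0 0 0;0 0 0 0 0 0 0'
python3 - <<'E'
from h import *
plan([0.4283,0.0262,0.2],np.radians(65.3))
E
```

```text
time_s: 59.98
eef_pos: [0.4293, 0.0261, 0.0414]
eef_rot: [0.693, 0.151, 0.689, -0.151]
wrist_force: [-0.6, -0.7, -0.6]
opening: 0.196
t 59.98 pos [0.4293 0.0261 0.0414] open 0.196 F [-0.6 -0.7 -0.6] q [-0.22  0.09  2.09 -0.    0.95 -1.36]
turn [-0.     0.005 -0.001] shift_now(cm) [-1.586e+01 -1.000e-02 -1.000e-02] shift_after_turn [-15.86  -0.03  -0.09]
turn [ 3.141e+00 -2.000e-03 -8.000e-03] shift_now(cm) [-1.586e+01 -1.000e-02 -1.000e-02] shift_after_turn [-15.86   0.03   0.09]
```

The clamp is gripped. I'll lift it, turn it so the slot lies along the edge, and then move over.

```bash
python3 -m creep '0 -2 0 0 0 0.005 0;0 -3 0 0 0 0 0;0 -5 0 0 0 0 0;0 -5 0 0 0 0 0;0 -1 0 0 0 0 0;0 0 0 0 0.16 0 0;0 0 0 0 0.16 0 0;0 0 0 0 0.16 0 0;0 0 0 0 0.16 0 0;0 0 0 0 0.16 0 0'
python3 -m creep '0 0 0 0 0.16 0 0;0 0 0 0 0.16 0 0;0 0 0 0 0 0 0;0 0 0 0 0 0 0'
python3 - <<'E'
from h import *
plan([0.5592,0.0,0.18],0.005)
p,d=ctrl.camera("wrist"); cv2.imwrite("pics/w31.png",p)
E
```

```text
time_s: 61.22
eef_pos: [0.4233, 0.0272, 0.1984]
eef_rot: [0.567, 0.414, 0.577, -0.417]
wrist_force: [0.1, 0.0, -1.7]
opening: 0.197
time_s: 61.72
eef_pos: [0.4198, 0.028, 0.193]
eef_rot: [-0.489, -0.499, -0.504, 0.507]
wrist_force: [-1.0, -0.0, -1.5]
opening: 0.199
t 61.73 pos [0.4198 0.028  0.193 ] open 0.199 F [-1.  -0.  -1.5] q [-0.22 -0.15  1.97  0.    1.34 -0.21]
turn [-0.018 -0.007  0.023] shift_now(cm) [ 0.95 14.    2.63] shift_after_turn [ 1.3  13.93  2.87]
turn [3.123 0.037 0.01 ] shift_now(cm) [ 0.95 14.    2.63] shift_after_turn [  1.3  -13.93  -2.87]
```

View pics/w31.png

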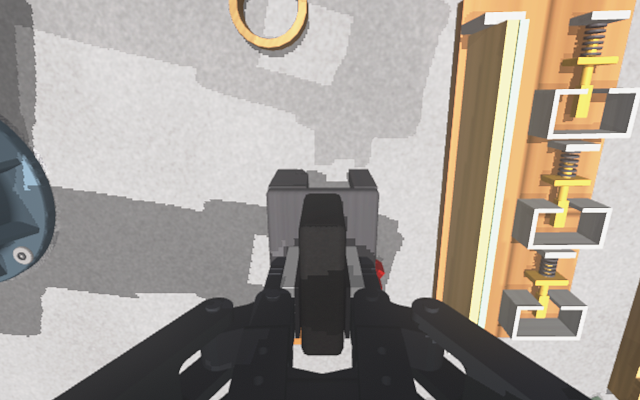

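```bash
python3 -m creep '0 0 4 0.8 -0.018 -0.007 0.023;0 0 4 0.8 0 0 0;0 0 4 0.8 0 0 0;0 0 1.5 0.3 0 0 0;0 0 0 0 0 0 0;0 0 0 0 0 0 0'
python3 - <<'E'
from h import *
plan([0.5592,0.0,0.15],0.005)
p0,Rm,o=tool()
p,d=ctrl.camera("wrist"); cv2.imwrite("pics/w32.png",p)
P=cloud("wrist",d,(p0,Rm)); v,u=np.indices(d.shape)
m=(abs(P[...,2]-0.09)<0.004)&(abs(P[...,0]-0.557)<0.03)&(P[...,1]>0.03); e=P[m]
if len(e)>50: print("edge",len(e),cv2.minAreaRect(e[:,:2].astype(np.float32)),np.polyfit(e[:,1],e[:,0],1))
m=(P[...,2]>p0[2]+.03)&(P[...,2]<p0[2]+.065)&(u>298)&(u<346)&(v>150)&(v<355); q=P[m]; r=(q-p0)@Rm; print(len(q),np.median(r,0),r.min(0),r.max(0))
E
```

```text
time_s: 62.52
eef_pos: [0.5574, 0.001, 0.1899]
eef_rot: [0.503, 0.495, 0.505, -0.497]
wrist_force: [0.7, 0.6, -2.4]
opening: 0.201
t 62.52 pos [0.5574 0.001  0.1899] open 0.201 F [ 0.7  0.6 -2.4] q [-0.21  0.16  1.67 -0.    1.31 -0.23]
turn [0.011 0.    0.002] shift_now(cm) [3.99 0.19 0.1 ] shift_after_turn [3.99 0.18 0.1 ]
turn [-3.13  -0.004  0.   ] shift_now(cm) [3.99 0.19 0.1 ] shift_after_turn [ 3.99 -0.18 -0.1 ]
edge 2926 ((0.5576040744781494, 0.08375400304794312), (0.015040736645460129, 0.10753796249628067), 0.3705359697341919) [-0.00224837  0.55772892]
6733 [-0.05126249  0.00032149 -0.00780648] [-0.06187004 -0.00890662 -0.03096113] [-0.03011314  0.01047958  0.0288167 ]
```

View pics/w32.png

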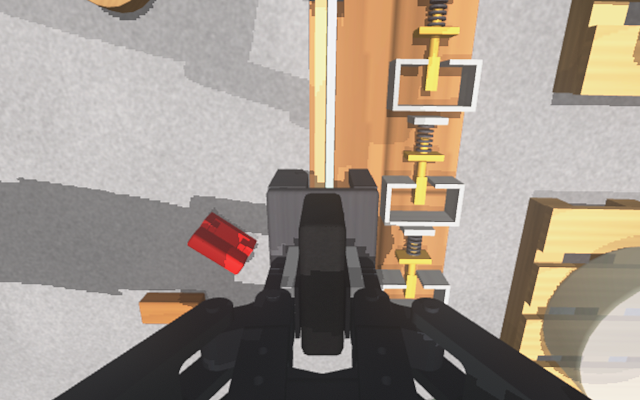

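```bash
python3 -m creep '0 1.5 0.15 0.1 0.011 0 0.002;0 1 0 0 0 0 0;0 0.5 0 0 0 0 0;0 0 0 0 0 0 0;0 0 0 0 0 0 0'
python3 - <<'E'
from h import *
plan([0.5588,0.0,0.0914],0.004)
p,d=ctrl.camera("scene"); cv2.imwrite("pics/s33.png",cv2.resize(p[140:280,240:380],None,fx=4,fy=4,interpolation=cv2.INTER_CUBIC))
E
```

```text
time_s: 63.2
eef_pos: [0.5571, 0.0005, 0.1575]
eef_rot: [0.501, 0.498, 0.502, -0.499]
wrist_force: [0.8, -0.3, -1.3]
opening: 0.2
t 63.2 pos [5.571e-01 5.000e-04 1.575e-01] open 0.2 F [ 0.8 -0.3 -1.3] q [-0.21  0.19  1.7  -0.    1.25 -0.22]
turn [ 0.001 -0.     0.001] shift_now(cm) [6.61 0.18 0.05] shift_after_turn [6.61 0.17 0.05]
turn [-3.14e+00 -2.00e-03 -0.00e+00] shift_now(cm) [6.61 0.18 0.05] shift_after_turn [ 6.61 -0.17 -0.05]
```

View pics/s33.png

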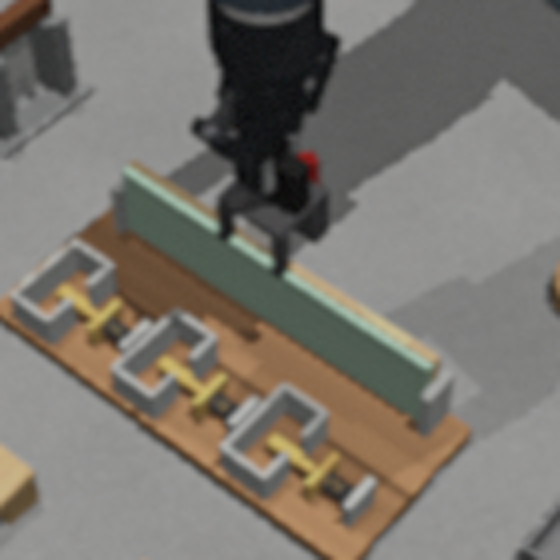

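```bash
python3 -m creep '0 0.7 0.17 0.05 0 0 0;0 0.7 0 0 0 0 0;0 0 0 0 0 0 0'
python3 - <<'E'
from h import *
plan([0.5588,0.0,0.0914],0.004)
E
```

```text
time_s: 63.62
eef_pos: [0.5592, -0.0001, 0.143]
eef_rot: [0.501, 0.499, 0.501, -0.499]
wrist_force: [-0.0, -0.3, -1.1]
opening: 0.203
t 63.62 pos [ 5.592e-01 -1.000e-04  1.430e-01] open 0.203 F [-0.  -0.3 -1.1] q [-0.21  0.21  1.71 -0.    1.22 -0.22]
turn [0.001 0.    0.   ] shift_now(cm) [ 5.16 -0.04 -0.01] shift_after_turn [ 5.16 -0.04 -0.01]
turn [-3.14 -0.    0.  ] shift_now(cm) [ 5.16 -0.04 -0.01] shift_after_turn [5.16 0.04 0.01]
```

```bash
python3 -m creep '0 0.7 -0.04 0 0 0 0;0 0.7 0 0 0 0 0;0 0.5 0 0 0 0 0;0 0 0 0 0 0 0'
python3 - <<'E'
from h import *
plan([0.5588,0.0,0.0914],0.004)
p,d=ctrl.camera("scene"); cv2.imwrite("pics/s34.png",cv2.resize(p[140:280,240:380],None,fx=4,fy=4,interpolation=cv2.INTER_CUBIC))
E
```

```text
time_s: 64.12
eef_pos: [0.5588, -0.0001, 0.1224]
eef_rot: [0.501, 0.499, 0.501, -0.499]
wrist_force: [0.9, 0.5, -1.7]
opening: 0.204
t 64.12 pos [ 5.588e-01 -1.000e-04  1.224e-01] open 0.204 F [ 0.9  0.5 -1.7] q [-0.21  0.24  1.72 -0.    1.18 -0.22]
turn [0.001 0.    0.   ] shift_now(cm) [ 3.1   0.   -0.01] shift_after_turn [ 3.1   0.   -0.01]
turn [-3.14e+00 -1.00e-03  0.00e+00] shift_now(cm) [ 3.1   0.   -0.01] shift_after_turn [ 3.1  -0.    0.01]
```

View pics/s34.png

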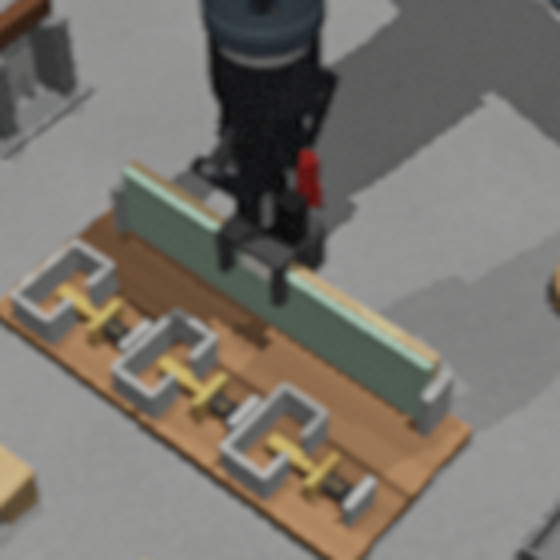

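The legs now straddle the edge at about (262,262) in the crop, with the white jaw on the +x side. I'll press down in steps, watching the force.

```bash
python3 -m creep '0 0.6 0 0 0 0 0;0 0.6 0 0 0 0 0;0 0 0 0 0 0 0'
python3 - <<'E'
from h import *
plan([0.5588,0.0,0.0914],0.004)
E
python3 -m creep '0 0.6 0 0 0 0 0;0 0.6 0 0 0 0 0;0 0 0 0 0 0 0'
python3 - <<'E'
from h import *
plan([0.5588,0.0,0.0914],0.004)
E
```

```text
time_s: 64.55
eef_pos: [0.5599, -0.0004, 0.1123]
eef_rot: [0.502, 0.499, 0.501, -0.498]
wrist_force: [-0.0, -0.0, -4.9]
opening: 0.196
t 64.55 pos [ 5.599e-01 -4.000e-04  1.123e-01] open 0.196 F [-0.  -0.  -4.9] q [-0.21  0.25  1.73 -0.    1.16 -0.22]
turn [ 0.001  0.001 -0.002] shift_now(cm) [ 2.09 -0.12 -0.04] shift_after_turn [ 2.09 -0.11 -0.04]
turn [-3.14e+00  3.00e-03  2.00e-03] shift_now(cm) [ 2.09 -0.12 -0.04] shift_after_turn [2.09 0.11 0.04]
time_s: 64.92
eef_pos: [0.56, -0.0005, 0.1001]
eef_rot: [0.502, 0.499, 0.5, -0.498]
wrist_force: [0.5, 0.2, -1.4]
opening: 0.199
t 64.92 pos [ 5.600e-01 -5.000e-04  1.001e-01] open 0.199 F [ 0.5  0.2 -1.4] q [-0.21  0.27  1.74 -0.    1.13 -0.22]
turn [ 0.002  0.001 -0.002] shift_now(cm) [ 0.87 -0.12 -0.06] shift_after_turn [ 0.87 -0.12 -0.06]
turn [-3.14e+00  4.00e-03  2.00e-03] shift_now(cm) [ 0.87 -0.12 -0.06] shift_after_turn [0.87 0.12 0.06]
```

```bash
python3 -m creep '0 0.5 0 0 0 0 0;0 0.4 0 0 0 0 0;0 0 0 0 0 0 0'
python3 - <<'E'
from h import *
plan([0.5588,0.0,0.0914],0.004)
E
python3 -m creep '0 0.3 0 0 0 0 0;0 0.3 0 0 0 0 0'
python3 - <<'E'
from h import *
plan([0.5588,0.0,0.0914],0.004)
E
```

```text
time_s: 65.3
eef_pos: [0.5602, -0.0005, 0.0913]
eef_rot: [0.502, 0.499, 0.5, -0.498]
wrist_force: [-3.5, 0.2, 5.8]
opening: 0.2
t 65.3 pos [ 5.602e-01 -5.000e-04  9.130e-02] open 0.2 F [-3.5  0.2  5.8] q [-0.21  0.28  1.74 -0.    1.12 -0.22]
turn [ 0.002  0.001 -0.002] shift_now(cm) [-0.01 -0.14 -0.05] shift_after_turn [-0.01 -0.14 -0.05]
turn [-3.14e+00  4.00e-03  2.00e-03] shift_now(cm) [-0.01 -0.14 -0.05] shift_after_turn [-0.01  0.14  0.05]
time_s: 65.55
eef_pos: [0.5603, -0.0005, 0.0912]
eef_rot: [0.503, 0.498, 0.501, -0.498]
wrist_force: [-14.7, 1.2, 29.3]
opening: 0.196
t 65.55 pos [ 5.603e-01 -5.000e-04  9.120e-02] open 0.196 F [-14.7   1.2  29.3] q [-0.21  0.28  1.74 -0.    1.12 -0.22]
turn [ 0.003  0.002 -0.001] shift_now(cm) [-0.02 -0.15 -0.05] shift_after_turn [-0.02 -0.15 -0.05]
turn [-3.139e+00  2.000e-03  3.000e-03] shift_now(cm) [-0.02 -0.15 -0.05] shift_after_turn [-0.02  0.15  0.05]
```

The clamp is bottomed: it stopped dead at 0.0912, which matches the predicted 0.0914, with 29 N. I'll release and retreat.

```bash
python3 -m creep '0 0 0 0 0 0 0;0.3 0 0 0 0 0 0;0.4 0 0 0 0 0 0;0.5 0 0 0 0 0 0;0.5 0 0 0 0 0 0;0.5 0 0 0 0 0 0'
python3 -m creep '0.5 -1 0 0 0 0 0;0.5 -2 0 0 0 0 0;0.5 -3 0 0 0 0 0;0.5 -4 0 0 0 0 0;0.5 -4 0 0 0 0 0;0.5 0 -4 0 0 0 0;0.5 0 -4 0 0 0 0;0.5 0 0 0 0 0 0;0.5 0 0 0 0 0 0'
python3 - <<'E'
from h import *
p0,Rm,o=tool();plan([0.5588,0.0,0.0914],0.004)
p,d=ctrl.camera("wrist"); cv2.imwrite("pics/w35.png",p)
P=cloud("wrist",d,(p0,Rm)); v,u=np.indices(d.shape)
m=(P[...,2]>0.125)&(P[...,2]<0.155)&(abs(P[...,0]-0.558)<.03)&(abs(P[...,1])<0.06)
n,l,st,c=cv2.connectedComponentsWithStats(m.astype(np.uint8))
for i in range(1,n):
    if st[i,4]>60: s=P[l==i]; print(st[i],np.median(s,0).round(4),cv2.minAreaRect(s[:,:2].astype(np.float32)))
p,d=ctrl.camera("scene"); cv2.imwrite("pics/s35.png",p); cv2.imwrite("pics/s35c.png",cv2.resize(p[150:290,240:380],None,fx=4,fy=4,interpolation=cv2.INTER_CUBIC))
p,d=ctrl.camera("top"); cv2.imwrite("pics/t35.png",p)
E
```

```text
time_s: 66.3
eef_pos: [0.5607, -0.0005, 0.09]
eef_rot: [0.503, 0.498, 0.501, -0.498]
wrist_force: [-0.5, 0.1, 0.1]
opening: 0.501
time_s: 67.42
eef_pos: [0.4804, -0.0012, 0.2412]
eef_rot: [0.505, 0.5, 0.498, -0.497]
wrist_force: [0.6, -0.9, -0.6]
opening: 0.5
t 67.42 pos [ 0.4804 -0.0012  0.2412] open 0.5 F [ 0.6 -0.9 -0.6] q [-0.25 -0.07  1.81 -0.    1.4  -0.26]
turn [ 0.003  0.004 -0.011] shift_now(cm) [15.06  7.68 -0.13] shift_after_turn [14.98  7.84 -0.08]
turn [-3.139  0.017  0.006] shift_now(cm) [15.06  7.68 -0.13] shift_after_turn [14.98 -7.84  0.08]
[ 400  148   32   73 1881] [0.5576 0.0032 0.1425] ((0.5600954294204712, 0.0007108878344297409), (0.018760114908218384, 0.05884520709514618), 0.5309951901435852)
```

View pics/w35.png

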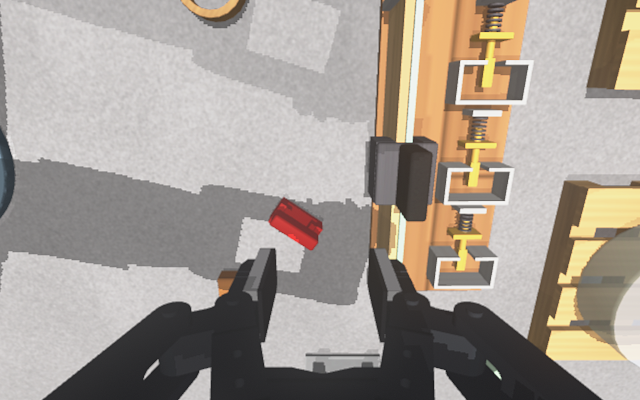

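View pics/s35.png

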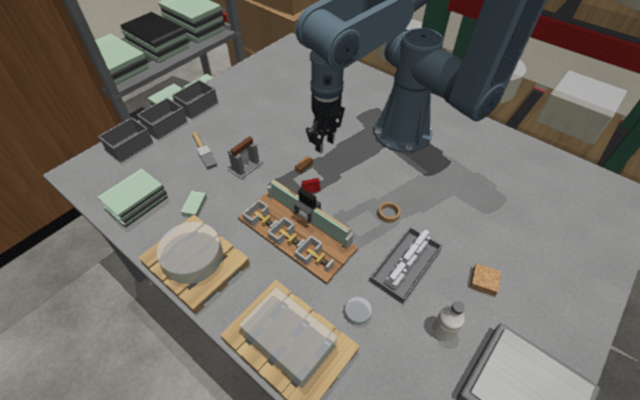

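View pics/s35c.png

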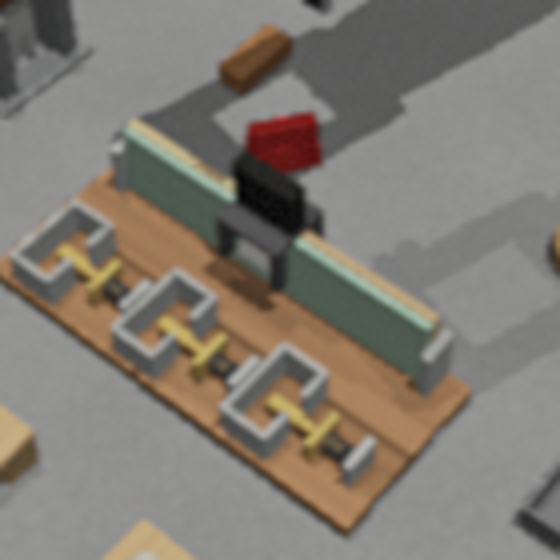

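The clamp is home: its rib top is at z 0.1425 against 0.142 expected, and it is centred at y≈0.001 on the edge. The keepers are in the bin at (410,258), the fork hangs at (243,150), and nothing else has moved. I'll hand in.

```bash
python3 - <<'E'
from h import *
p=cv2.imread("pics/s35.png"); a=cv2.imread("pics/scene0.png")
for n,(u0,v0) in dict(wedge=(304,164),red=(310,186),tape=(389,211),disc=(358,310),brush=(205,150),cork=(486,278),offcut=(194,203),cleaner=(450,320)).items():
    print(n,np.abs(p[v0-8:v0+9,u0-8:u0+9].astype(int)-a[v0-8:v0+9,u0-8:u0+9]).mean().round(1),end="; ")
print(ctrl.hand_in())
E
```

```text
wedge 20.8; red 20.2; tape 7.8; disc 4.7; brush 4.5; cork 4.5; offcut 4.7; cleaner 4.5; the job is handed in; nothing more can be done
None
```

The job is handed in at about 67 s of the 210 s allowed.

- **Keepers:** I freed all three with the forked tool astride each spring bar. They now stand in the grey bin, seen there in the last pictures.
- **Forked tool:** it hangs back in its stand.
- **Clamp:** after all the keepers were in the bin, I pressed it over the middle of the edge until it stopped. The stop was at tool height 0.0912 m (0.0914 expected), with about 29 N upward and 15 N sideways. After release the rib top was at 0.1425 m (0.142 expected), about 1 mm from the middle of the edge.

**What went wrong:** the first close on keeper 1 shut on nothing, just above its block. The pad tips sit about 20 mm behind the stated TCP. The keeper was unmoved, so I went lower and gripped it.

**Bystanders:** I compared patches of the before and after pictures.
- Disc, brush, cork, offcut and cleaner were unchanged.
- The tape differed slightly. The wooden wedge and the red look-alike differed more. I think all three differ because of arm shadow and the clamp standing in front of the red piece, since they look in place in the last pictures. I did not measure their poses again.

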